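# Set out the orange tins from the guarded carousel

### The job

Get the finishing bench ready: every orange tin, both those tipped over on the mat and those stored in the wire-guarded carousel, must end up standing upright on a yellow square of the mat, one tin to a square; turn the carousel smoothly by its black block to bring each orange tin to the window and lift it out there. Leave the blue tin standing in the carousel, finish with the red shutter turned squarely into the window, and leave the other things on the bench where they are.

Things in the scene. Friction and masses are not known exactly. Their poses are not given: they have to be found in the camera images.
- tipped1: Orange square-section tin, body 50 x 50 mm and 100 mm high, with a round cap 26 mm across and 16 mm high in the middle of its top (116 mm in all), 0.15 to 0.31 kg, its mass centre about 26 mm above its foot; origin at the centre of its 100 mm body, 50 mm above its foot and 66 mm below the top of the cap; z runs up its axis to the cap, x and y square to its sides. At the start it lies on the mat, cap away from the robot (within about 30 degrees); may be absent.
- tipped2: Orange tin like tipped1, also lying on the mat at the start; one of the two may be absent.
- standing: Orange tin like tipped1, which already stands upright on a square of the lane.
- store1: Orange tin like tipped1, standing in one of the carousel's bays at the start (origin then 80 mm above the table), at any yaw; one of store1 to store3 may be absent.
- store2: Orange tin like tipped1, standing in one of the carousel's bays at the start (origin then 80 mm above the table), at any yaw; one of store1 to store3 may be absent.
- store3: Orange tin like tipped1, standing in one of the carousel's bays at the start (origin then 80 mm above the table), at any yaw; one of store1 to store3 may be absent.
- blue: Blue tin with a white cap, same size, standing in another bay of the carousel, to be left there.
- lane: Black rubber mat 170 x 570 mm and 4 mm thick, fixed to the table; origin at the centre of its underside, y along its length, x across it away from the robot. Six yellow painted squares (84 mm outside) lie in a row along it, 95 mm from centre to centre. A tin standing on it has its origin 54 mm above the table, one lying on it 29 mm.
- square0 (a point): Centre of painted square 1 of 6 (counted from the robot's right), on the mat's top, 4 mm above the table; axes as the lane.
- square1 (a point): Centre of painted square 2 of 6 (counted from the robot's right), on the mat's top, 4 mm above the table; axes as the lane.
- square2 (a point): Centre of painted square 3 of 6 (counted from the robot's right), on the mat's top, 4 mm above the table; axes as the lane.
- square3 (a point): Centre of painted square 4 of 6 (counted from the robot's right), on the mat's top, 4 mm above the table; axes as the lane.
- square4 (a point): Centre of painted square 5 of 6 (counted from the robot's right), on the mat's top, 4 mm above the table; axes as the lane.
- square5 (a point): Centre of painted square 6 of 6 (counted from the robot's right), on the mat's top, 4 mm above the table; axes as the lane.
- carousel (a joint): Angle of the carousel deck about its upright axis, rad, 0 at the start, growing counter-clockwise from above. It turns endlessly both ways with about 0.12 N m of friction and stays where it is left; no spring and no stops. The tins stand loose on it: jerky starts and stops can topple them.
- hub (a point): Middle of the black square turning block on the carousel's axis, 44 x 44 mm and 55 mm high, 225 mm above the table (block from 190 to 245 mm); turns with the deck, x and y square to the block's faces, z up. The block is gripped from above on two opposite faces and turned. Below it is a round post 40 mm thick.
- shutter (a point): Point in the middle of the fifth place of the deck, 130 mm from the axis, 30 mm above the table; turns with the deck. The four bays follow at every 72 degrees round the deck, each with its centre also 130 mm from the axis. In the fifth place stands the red upright shutter panel (30 mm farther out, 105 mm high, top 135 mm above the table) in place of a bay.
- window (a point): Point of the fixed wire guard in the middle of its window, 130 mm from the carousel's axis on the robot's side, 30 mm above the table; a bay (or the shutter) faces the window when its point lies on this one. Wires 6 mm thick, 174 mm above the table, from 55 to 190 mm off the axis, cover the carousel except for 50 degrees either side of this direction, so a tin can be lifted out only here; a yellow post stands at each edge of the window, 190 mm from the axis.
- guard: The fixed guard and foot of the carousel; origin on the carousel's axis on the table, its -x axis points to the window. The turning deck is a disc 350 mm across whose top is 30 mm above the table, with five radial fins 30 mm high between its places.
- hammer: Hammer 220 mm long, lying beyond the lane; a bystander, to be left where it is.
- brush: Wire brush 200 mm long, lying beyond the lane; a bystander, to be left where it is.
- blade: Flat forged blade blank, 250 x 34 x 6 mm, lying to the left of the carousel; a bystander, to be left where it is.
- jar: Jar, 72 mm across and 90 mm high, with a red lid; a bystander, to be left where it is.
- muffs: Black and orange ear muffs, 40 mm high, lying; a bystander, to be left where it is.

How it is judged:
By the outcome, as a careful person would: the job done as asked, in the order asked, and still so for the second after the job is handed in, with the robot touching nothing.
Of tipped1, tipped2 only 1 to 2 are there at a start; the rules pass over those that are not, and their reading is None.
Of store1, store2, store3 only 2 to 3 are there at a start; the rules pass over those that are not, and their reading is None.
At some moment in a run one of tipped1, tipped2, standing may be knocked a few centimetres aside while the robot is not near it.
It also fails if it takes over 210 s, if anything falls off the work surface, if the arm or the gripper's body presses on something with over 40 N, if the wrist force passes 120 N, or if a joint passes its speed limit or range.

### The arm

A 7-joint arm with a two-finger parallel gripper is mounted at the origin on the work surface. World frame = base frame: x ahead of the robot, y to its left, z up, the work surface at z = 0. Lengths are in m, angles in rad, forces in N, time in s.
With the tool pointing down it reaches from about 0.4 to 0.85 m from the base axis. Payload 4.5 kg.
Tool frame: the origin (TCP) lies where the fingers leave the gripper's body, on its centre line; the fingertips stand 64 mm ahead of it and the grasp point (between the pads) lies 45 mm ahead of it; z points along the fingers, y is the direction in which the jaws open and shut (so a half turn about z gives the same grasp; the last joint's range is limited). The gripper opens to 88 mm and grips with 3 to 60 N. Pads are 18 mm wide; open, the fingers measure 123 mm over their backs; the gripper's body (75 mm by 187 mm) begins 45 mm behind the grasp point.
Start: joints at [1.377, 0.689, -0.195, 1.565, 0.157, 0.902, -0.215], TCP at [0.141, -0.609, 0.303] pointing down, gripper open.
Joint ranges: [-3.01, 3.01], [-0.46, 2.08], [-1.47, 1.51], [0.13, 2.56], [-1, 4.14], [0.04, 2.09], [-2.66, 2.66]. Speed limits (rad/s): [2.57, 2.57, 3.14, 3.14, 3.14, 3.14, 3.14].

### API

Orientations are given as a unit quaternion [x, y, z, w].
In Python, from plant import monitor, snapshot, workorder, finder gives the robot as it stands.
- The arm moves only by the tool carry_out, never from a script. Its argument "motion" is one flat list of numbers, 6 for each row, row after row: the shift along the tool's x, y, z in cm, then the turn, a rotation vector about the tool's x, y, z in rad. In form: [x, y, z, rx, ry, rz, x, y, z, rx, ry, rz, ...]. A call has 1 to 8 rows; each row shifts and turns the commanded pose from where the row before left it, along the tool's axes as they then stand; what a row does not reach is not made up. A row lasts 1/8 s, in which the tool goes at most 62.5 mm and 10.7 degrees, less where a joint would pass 70% of its speed; a pose out of reach is approached as far as the arm can. A call with a gripper value outside its range is refused whole. "hand" is the finger opening in cm, from 0 to 8.81, set as the call begins (left out, the last holds). The fingers move at their own pace and stop on an object; "grip_force" is the grip in N (left out, the last holds). Time passes only in rows, so rows that do not move let the fingers close. It gives the time, the measured TCP pose, the force and the opening at its end, in the units of the state.
- monitor.get_state(): the state, without advancing time (a new reading comes with each control period).
- snapshot(name): name is "side" or "top"; returns a dict with "frame" (400x640x3 uint8, red, green, blue), "range_z" (400x640 float32, m along the optical axis (not along the pixel's ray), 0 where there is no reading), "fx", "fy", "cx", "cy" (pixels), "rvec" (rotation vector, rad) and "tvec" (3), from world to camera coordinates, as OpenCV has them. Camera axes: x right, y down, z forward; pixel columns grow to the right and rows downward; lengths in m; the calibration is good to about 2 mm. A picture is of the moment at which its call begins.
- workorder.finish_job(): hands the job in, once; it reports no verdict.
Trained networks look in a picture, given as the dict that the camera call returned (one of the last four; its "shot" number tells which), for a name from the list of things; names that differ only in an ending like _2 or _b are one class to them, and where a whole thing is asked for, a point or a joint stands for the part that bears it (a point fixed in the world has none). Each returns a list of dicts, best first, with "p" (0 to 1); they miss things now and then, are a little off and sometimes report something else, mostly with a low value. They report only what shows in the picture. A call takes as long as a camera call.
- finder.masks_of(picture, thing): "pixels" (400x640 bool, what is visible of it) and "extent" ([left, top, right, bottom] in pixels, round what is visible of it).
The state is a dict: "clock": time; "q": joint angles; "qd": joint speeds; "joint_torque": joint torques, N m; "tool_pos": TCP position; "eef_rot": TCP orientation; "contact_force": force on the tool from outside, world axes, zero at the start; "moment": the same for the moment, N m; "opening": opening from 0.0 (shut) to 1.0 (fully open).
Only numpy, scipy, OpenCV 4.12 (cv2) and the standard library are available. Lean on these libraries where they do the work, as an engineer would, in place of code of your own. Each camera call takes 0.05 s, during which the arm holds its last target. There are 200 camera calls.

## Working session

There is one attempt and no reset: what is moved stays moved. The work goes in short steps, Python scripts to look and compute and a tool call to move; the robot and the scene stay as the last step left them, time stands still between calls to the robot, and variables do not carry over. Pictures are saved under pics/ and viewed, about 12 in all and at most 16, crops included, and the job is handed in when it is done.

Besides the shell and the picture viewer there is one more tool, called as a command line: name --argument value ..., lists and objects as JSON in quotes. carry_out: Moves the arm, as the interface text tells. Its arguments: {"type":"object","properties":{"motion":{"type":"array"},"hand":{"type":"number"},"grip_force":{"type":"number"}},"required":["motion"]}

```bash
ls; mkdir -p pics; cat > h.py <<'E'
import numpy as np,cv2
from scipy.spatial.transform import Rotation as R
from plant import monitor,snapshot,workorder,finder
def save(p,name,crop=None,scale=1):
    f=p['frame'][:,:,::-1]
    if crop: f=f[crop[1]:crop[3],crop[0]:crop[2]]
    cv2.imwrite('pics/'+name,cv2.resize(f,None,fx=scale,fy=scale))
def world(p):
    z=p['range_z'];v,u=np.mgrid[:400,:640]
    c=np.stack([(u-p['cx'])/p['fx']*z,(v-p['cy'])/p['fy']*z,z],-1)
    M=cv2.Rodrigues(np.array(p['rvec'],float))[0]
    W=(c-np.array(p['tvec']).ravel())@M
    W[z==0]=np.nan
    return W
def proj(p,X): return cv2.projectPoints(np.array(X,float).reshape(-1,1,3),np.array(p['rvec'],float),np.array(p['tvec'],float),np.array([[p['fx'],0,p['cx']],[0,p['fy'],p['cy']],[0,0,1.]]),None)[0][:,0]
E
python3 - <<'E'
from h import *
t=snapshot('top');s=snapshot('side')
save(t,'t0.png');save(s,'s0.png')
print(monitor.get_state())
for p in (t,s):
  print(p['fx'],p['cx'],p['rvec'],p['tvec'])
  W=world(p)
  for n in ['tipped1','standing','store1','blue','lane','hub','shutter','guard','jar','muffs','hammer','brush','blade']:
    for m in finder.masks_of(p,n)[:8]:
      if m['p']>.25:
        w=W[m['pixels']];w=w[~np.isnan(w[:,0])]
        print(n,round(m['p'],2),np.round(m['extent']),m['pixels'].sum(),np.round(np.median(w,0),3),np.round(w.min(0),3),np.round(w.max(0),3))
E
```

```text
pics
{'clock': 0.1, 'q': array([ 1.37680354,  0.68987398, -0.19454824,  1.56624475,  0.15727883,
        0.90251889, -0.21511067]), 'qd': array([ 0.00022099, -0.00359359,  0.00030855, -0.0017759 ,  0.00013312,
        0.00066412, -0.00383862]), 'joint_torque': array([-3.31808988e-03, -5.28498888e+01, -1.27129901e+00, -1.53838813e+01,
       -5.25219343e-02,  1.99766138e-03,  8.28081113e-06]), 'tool_pos': array([ 0.14101773, -0.60839952,  0.30200592]), 'eef_rot': array([ 9.93516221e-01,  1.13687437e-01, -1.39829469e-04, -8.15475446e-04]), 'contact_force': array([ 0.61293949, -0.15145382, -0.41127703]), 'moment': array([ 0.0134004 , -0.01632826, -0.01527069]), 'opening': 1.0005178452733026}
459.9169461795215 318.82493667600016 [ 2.11374887 -2.10752438  0.2180151 ] [-0.00296751  0.6220049   1.48257716]
tipped1 0.67 [391. 220. 406. 255.] 560 [ 0.51  -0.269  0.053] [ 0.461 -0.299 -0.001] [ 0.578 -0.245  0.063]
standing 0.62 [336. 219. 353. 240.] 309 [ 0.523 -0.082  0.104] [ 0.505 -0.109  0.002] [ 0.557 -0.058  0.126]
store1 0.79 [228. 177. 253. 201.] 373 [0.664 0.255 0.128] [ 0.634  0.228
[... 3016 characters left out ...]
40. 123. 343. 219.] 303 [0.554 0.324 0.174] [ 0.342  0.1   -0.007] [0.779 0.808 0.181]
jar 0.84 [367. 225. 390. 253.] 623 [ 0.79  -0.08   0.066] [ 0.759 -0.095 -0.001] [0.856 0.013 0.095]
muffs 0.78 [346. 190. 399. 229.] 788 [0.793 0.16  0.028] [ 0.746  0.047 -0.005] [0.921 0.236 0.039]
hammer 0.71 [352. 272. 382. 340.] 784 [ 0.718 -0.26   0.023] [ 0.692 -0.39  -0.004] [ 0.778 -0.167  0.03 ]
hammer 0.5 [275. 295. 320. 320.] 1004 [ 0.513 -0.29   0.052] [ 0.46  -0.302  0.001] [ 0.577 -0.208  0.06 ]
brush 0.6 [330. 216. 349. 260.] 420 [0.688 0.01  0.018] [ 0.662 -0.097 -0.003] [0.712 0.105 0.025]
blade 0.67 [223. 151. 268. 181.] 233 [0.371 0.469 0.006] [ 0.275  0.328 -0.006] [0.456 0.55  0.094]
```

```bash
python3 - <<'E'
import cv2
t=cv2.imread('pics/t0.png')[115:320,150:480];s=cv2.imread('pics/s0.png')[110:400,210:420]
cv2.imwrite('pics/t0c.png',cv2.resize(t,(792,492),interpolation=2))
cv2.imwrite('pics/s0c.png',cv2.resize(s,(420,580),interpolation=2))
E
```

```text
(no output)
```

View pics/t0c.png

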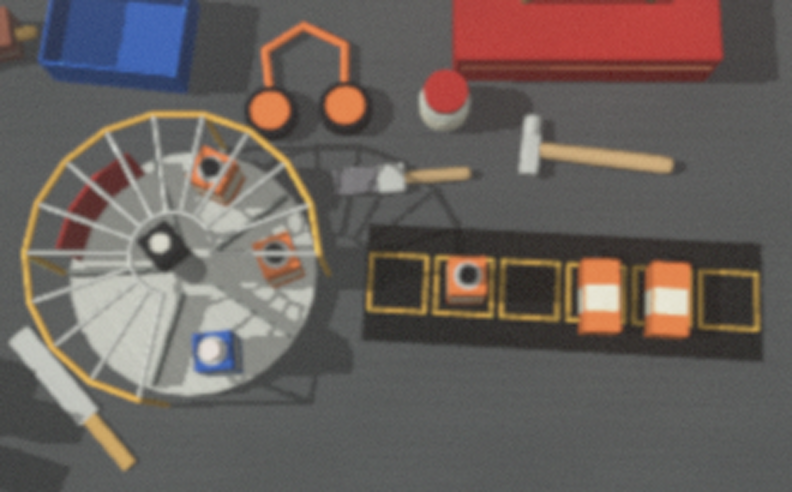

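View pics/s0c.png

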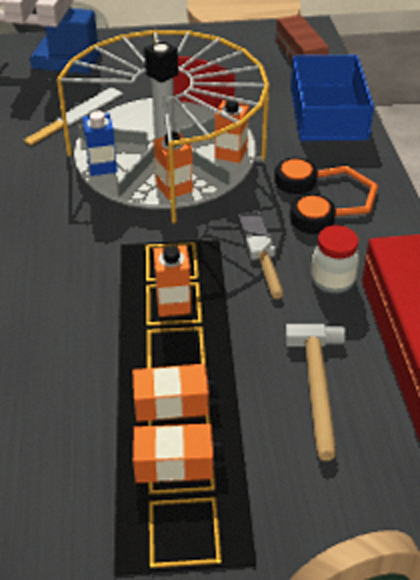

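The two views show two tipped tins, one standing on the second square from the left, two orange tins and one blue in the carousel, and the shutter on the far side. Next I measure precisely.

```bash
cat >> h.py <<'E'
def orange(p): 
    h=cv2.cvtColor(p['frame'],cv2.COLOR_RGB2HSV); return (h[...,0]>=3)&(h[...,0]<=16)&(h[...,1]>120)&(h[...,2]>90)
def yellow(p):
    h=cv2.cvtColor(p['frame'],cv2.COLOR_RGB2HSV); return (h[...,0]>=17)&(h[...,0]<=30)&(h[...,1]>100)&(h[...,2]>100)
def rect(w): 
    (c,s,a)=cv2.minAreaRect((w[:,:2]*1000).astype(np.float32)); return np.round(c,1),np.round(s,1),round(a,1)
E
cat > m.py <<'E'
from h import *
T=snapshot('top');S=snapshot('side')
for p,nm in ((T,'top'),(S,'side')):
  W=world(p);Y=yellow(p);x,y,z=W[...,0],W[...,1],W[...,2]
  q=Y&(z<.02)&(y<.1)&(x>.4)&(x<.65); w=W[q]; print(nm,'squares',rect(w))
  rgb=p['frame'].astype(int)
  q=Y&(z>.1)&(y>.1); w=W[q]; 
  # guard circle fit on rim at high z
  w=w[(w[:,2]>.165)]; A=np.c_[2*w[:,:2],np.ones(len(w))]; 
  for _ in range(4):
    s=np.linalg.lstsq(A,(w[:,:2]**2).sum(1),rcond=None)[0]; r=np.sqrt(s[2]+s[0]**2+s[1]**2); d=abs(np.hypot(*(w[:,:2]-s[:2]).T)-r); k=d<max(.006,np.percentile(d,90)); w=w[k];A=A[k]
  an=np.sort(np.degrees(np.arctan2(w[:,1]-s[1],w[:,0]-s[0]))%360); g=np.diff(an); i=g.argmax()
  print('guard',s[:2],r,len(w),'gap',an[i],an[i+1])
  q=(z>.235)&(z<.26)&(y>.1); w=W[q]; print('hubtop',len(w),w.mean(0),rect(w))
  q=(rgb[...,0]>1.8*rgb[...,1])&(rgb[...,2]>.6*rgb[...,1])&(rgb[...,0]>70)&(y>.15)&(x>.3)&(x<.75)&(z>.1)&(z<.15);w=W[q]
  if len(w): print('red',len(w),w.mean(0),rect(w))
  q=(z>.118)&(z<.15)&(y>.1)&(x<.75)
  for nme,c in (('or',orange(p)),('bl',(rgb[...,2]>1.5*rgb[...,0]))):
    n,l,st,ce=cv2.connectedComponentsWithStats((q&c).astype(np.uint8))
    for i in range(1,n):
      if st[i,4]>25: w=W[l==i]; print(nme,st[i,4],w.mean(0),rect(w))
  q=(z>.03)&(z<.135)&(y<.07)&(x>.4)&(x<.65)
  n,l,st,ce=cv2.connectedComponentsWithStats(q.astype(np.uint8))
  for i in range(1,n):
    if st[i,4]>60:
      w=W[l==i]; zt=np.percentile(w[:,2],95); t=w[(w[:,2]>(.095 if zt>.09 else .047))&(w[:,2]<(.112 if zt>.09 else .07))]; print('mat',st[i,4],'ztop',zt.round(3),rect(t) if len(t) else '', t.min(0).round(3),t.max(0).round(3))
E
python3 m.py
```

```text
top squares (array([ 545.7, -546.2]), array([1202.9,  246.9]), 87.7)
guard [0.54742564 0.30145491] 0.18773086979277476 677 gap 170.72310991519055 269.01826774445226
hubtop 221 [0.54676809 0.3008854  0.24408279] (array([547.3, 301.7]), array([44.8, 44. ]), 39.9)
red 139 [0.62872811 0.43278795 0.12178742] (array([626.1, 434. ]), array([ 16.8, 133.2]), 59.1)
or 35 [0.69211336 0.26607469 0.12985069] (array([693.3, 262.4]), array([19.6, 40.6]), 1.8)
or 49 [0.53592932 0.16531937 0.12904315] (array([537.6, 165.2]), array([18.3, 47.7]), 11.9)
bl 119 [0.42418844 0.2490678  0.12897482] (array([425.8, 252.1]), array([49.1, 49.4]), 7.0)
bl 205 [0.38902405 0.68711487 0.12098087] (array([389.7, 688.5]), array([66.1, 55.3]), 70.0)
mat 468 ztop 0.129 (array([ 615.3, -615.8]), array([74.7, 41.6]), 12.8) [ 0.575 -0.643  0.095] [ 0.649 -0.594  0.112]
mat 112 ztop 0.12 (array([ 637.1, -851. ]), array([27.4, 44.9]), 3.3) [ 0.622 -0.873  0.105] [ 0.65  -0.828  0.112]
mat 520 ztop 0.059 (array([ 512.2, -271.6]), array([50.3, 99.6]), 88.5) [ 0.463 -0.298  0.047] [ 0.562 -0.247  0.064]
mat 537 ztop 0.059 (ar
[... 883 characters left out ...]
0.13464496] (array([-525.3, 1771.4]), array([ 14.1, 255.1]), 2.6)
bl 167 [-0.55317748  1.01326851  0.1334085 ] (array([-552.9, 1018.4]), array([110.8,  68.4]), 36.8)
bl 77 [0.38685037 0.68443274 0.12104603] (array([388. , 684.3]), array([72.3, 56.1]), 78.0)
bl 91 [0.42528071 0.23842306 0.12740524] (array([426. , 248.6]), array([50., 56.]), 6.9)
mat 488 ztop 0.12 (array([529.9, -85.5]), array([50. , 54.9]), 1.4) [ 0.505 -0.113  0.095] [ 0.555 -0.059  0.112]
mat 783 ztop 0.057 (array([ 511. , -274.4]), array([ 54.5, 100.2]), 88.4) [ 0.461 -0.301  0.047] [ 0.561 -0.246  0.06 ]
mat 928 ztop 0.057 (array([ 506.6, -370.5]), array([ 54.5, 100.1]), 85.0) [ 0.455 -0.399  0.047] [ 0.557 -0.34   0.06 ]
```

```bash
cat > plan.py <<'E'
import sys
from h import *
from scipy.spatial.transform import Slerp
def ori(yaw,tilt=0):
    a=np.radians(yaw); M=np.c_[[np.cos(a),np.sin(a),0],[np.sin(a),-np.cos(a),0],[0,0,-1]]
    return R.from_matrix(M)*R.from_euler('y',tilt,degrees=True)
# legs: list of (G xyz, yaw, tilt, rows)
def plan(legs):
    s=monitor.get_state(); r=R.from_quat(s['eef_rot']); p=np.array(s['tool_pos'])
    print('t',round(s['clock'],2),'G',np.round(p+r.apply([0,0,.045]),4),'x-axis yaw',np.degrees(np.arctan2(*r.as_matrix()[:2,0][::-1])).round(1),'z',r.as_matrix()[:,2].round(3),'F',s['contact_force'].round(1),'open',round(s['opening'],3))
    for G,yaw,tilt,n in legs:
        r1=ori(yaw,tilt); g=p+r.apply([0,0,.045]); sl=Slerp([0,1],R.concatenate([r,r1])); out=[]
        for k in range(1,n+1):
            rn=sl(k/n); pn=g+(np.array(G)-g)*k/n-rn.apply([0,0,.045])
            d=r.inv().apply(pn-p)*100; e=(r.inv()*rn).as_rotvec()
            d=np.round(d,2);e=np.round(e,3); out+=[*d,*e]
            p=p+r.apply(d/100); r=r*R.from_rotvec(e)
        print('leg',n,'[%s]'%', '.join('%g'%(v+0) for v in out))
if __name__=='__main__': plan(eval(sys.argv[1]))
E
python3 plan.py "[((.531,-.372,.16),-5,-15,12),((.531,-.372,.031),-5,-15,5)]"
```

```text
t 1.5 G [ 0.1412 -0.6089  0.2577] x-axis yaw 13.1 z [ 0. -0. -1.] F [-0.1  0.2 -0.8] open 0.999
leg 12 [3.71, -1.17, 0.82, 0.003, -0.022, 0.026, 3.69, -1.27, 0.74, 0.004, -0.021, 0.026, 3.67, -1.35, 0.67, 0.003, -0.022, 0.026, 3.65, -1.45, 0.59, 0.004, -0.022, 0.026, 3.63, -1.53, 0.52, 0.003, -0.021, 0.027, 3.59, -1.63, 0.46, 0.004, -0.022, 0.026, 3.55, -1.72, 0.38, 0.003, -0.021, 0.026, 3.52, -1.8, 0.32, 0.004, -0.022, 0.026, 3.47, -1.89, 0.25, 0.003, -0.022, 0.026, 3.43, -1.98, 0.19, 0.003, -0.021, 0.026, 3.38, -2.07, 0.12, 0.004, -0.022, 0.026, 3.32, -2.15, 0.05, 0.003, -0.022, 0.026]
leg 5 [0.67, 0, 2.49, 0, 0, 0, 0.67, 0, 2.5, 0, 0, 0, 0.67, 0, 2.49, 0, 0, 0, 0.67, 0, 2.49, 0, 0, 0, 0.67, 0, 2.49, 0, 0, 0]
```

carry_out --motion '[3.7,-1.2,0.8,0,-0.022,0.026,3.7,-1.3,0.7,0,-0.022,0.026,3.7,-1.35,0.7,0,-0.022,0.026,3.65,-1.45,0.6,0,-0.022,0.026,3.6,-1.5,0.5,0,-0.022,0.026,3.6,-1.6,0.5,0,-0.022,0.026,3.55,-1.7,0.4,0,-0.022,0.026,3.5,-1.8,0.3,0,-0.022,0.026]' --hand 6.4

```text
clock: 2.5
tool_pos: [0.4098, -0.4513, 0.235]
eef_rot: [0.996, 0.009, -0.087, 0.01]
contact_force: [-0.2, -0.5, -0.8]
opening: 0.725
```

carry_out --motion '[3.5,-1.9,0.25,0,-0.022,0.026,3.4,-2.0,0.2,0,-0.022,0.026,3.4,-2.1,0.1,0,-0.022,0.026,3.3,-2.15,0.05,0,-0.022,0.026,0,0,0,0,0,0,0,0,0,0,0,0]'

```text
clock: 3.25
tool_pos: [0.5413, -0.3742, 0.1994]
eef_rot: [0.99, -0.043, -0.131, 0.015]
contact_force: [-0.2, -0.8, 0.1]
opening: 0.728
```

```bash
python3 plan.py "[((.531,-.372,.031),-5,-15,6)]"; python3 - <<'E'
from h import *
T=snapshot('top');save(T,'t1.png')
S=snapshot('side');save(S,'s1.png',(180,180,460,400),2)
E
```

```text
t 3.25 G [ 0.5295 -0.3751  0.1559] x-axis yaw -5.3 z [-0.26  -0.019 -0.965] F [-0.2 -0.8  0.1] open 0.728
leg 6 [0.56, -0.11, 2, 0.007, 0, -0.001, 0.55, -0.09, 2.01, 0.007, 0, -0.001, 0.56, -0.08, 2, 0.007, -0.001, 0, 0.56, -0.07, 2.01, 0.007, 0, -0.001, 0.55, -0.05, 2, 0.007, 0, -0.001, 0.56, -0.03, 2.01, 0.007, 0, -0.001]
```

View pics/s1.png

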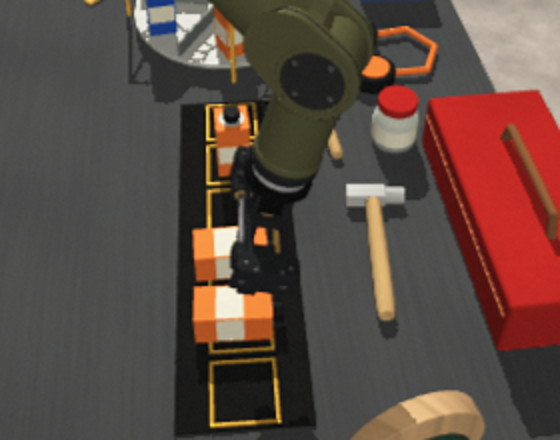

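The gripper hangs over the nearest tipped tin (tin at about 232,315 in the crop), clear of the others. I lower and grip.

carry_out --motion '[0.55,-0.1,2,0.007,0,0,0.55,-0.1,2,0.007,0,0,0.55,-0.1,2,0.007,0,0,0.55,-0.1,2,0.007,0,0,0.55,0,2,0.007,0,0,0.55,0,2,0.007,0,0,0,0,0,0,0,0]'

```text
clock: 4.22
tool_pos: [0.542, -0.3721, 0.0727]
eef_rot: [0.99, -0.045, -0.131, -0.007]
contact_force: [-0.2, 0.1, 0.5]
opening: 0.725
```

carry_out --motion '[0,0,0,0,0,0,0,0,0,0,0,0,0,0,0,0,0,0,0,0,0,0,0,0]' --hand 4 --grip_force 45

```text
clock: 4.72
tool_pos: [0.5437, -0.373, 0.0757]
eef_rot: [0.991, -0.045, -0.129, -0.005]
contact_force: [-0.1, -0.0, 3.1]
opening: 0.567
```

```bash
python3 plan.py "[((.52,-.372,.17),-5,-15,4),((.52,-.37,.17),-5,75,12)]"
```

```text
t 4.72 G [ 0.5323 -0.372   0.0322] x-axis yaw -5.2 z [-0.254  0.022 -0.967] F [-0.1 -0.   3.1] open 0.567
leg 4 [-1.17, 0.03, -3.25, 0, -0.001, -0.001, -1.17, 0.03, -3.25, 0, -0.001, -0.001, -1.18, 0.03, -3.25, 0, -0.001, -0.001, -1.18, 0.03, -3.25, 0, -0.001, -0.001]
leg 12 [-0.59, -0.02, 0.04, 0, 0.131, 0, -0.59, -0.01, 0.04, 0, 0.131, 0, -0.59, -0.02, 0.04, 0, 0.131, 0, -0.58, -0.02, 0.03, 0, 0.131, 0, -0.59, -0.01, 0.04, 0, 0.131, 0, -0.59, -0.02, 0.04, 0, 0.13, 0, -0.59, -0.02, 0.04, 0, 0.131, 0, -0.59, -0.01, 0.03, 0, 0.131, 0, -0.59, -0.02, 0.04, 0, 0.131, 0, -0.59, -0.02, 0.04, 0, 0.131, 0, -0.58, -0.01, 0.04, 0, 0.131, 0, -0.59, -0.02, 0.03, 0, 0.131, 0]
```

carry_out --motion '[-1.2,0,-3.25,0,0,0,-1.2,0,-3.25,0,0,0,-1.2,0,-3.25,0,0,0,-1.2,0,-3.25,0,0,0]'

```text
clock: 5.22
tool_pos: [0.5298, -0.3712, 0.2137]
eef_rot: [0.991, -0.045, -0.13, -0.006]
contact_force: [-0.2, 0.9, -1.7]
opening: 0.566
```

carry_out --motion '[-0.6,0,0,0,0.13,0,-0.6,0,0,0,0.13,0,-0.6,0,0,0,0.13,0,-0.6,0,0,0,0.13,0,-0.6,0,0,0,0.13,0,-0.6,0,0,0,0.13,0,-0.6,0,0,0,0.13,0,-0.6,0,0,0,0.13,0]'

```text
clock: 6.22
tool_pos: [0.4787, -0.3457, 0.1949]
eef_rot: [0.974, -0.023, 0.222, -0.046]
contact_force: [-0.4, 0.2, -2.5]
opening: 0.562
```

carry_out --motion '[-0.6,0,0,0,0.13,0,-0.6,0,0,0,0.13,0,-0.6,0,0,0,0.13,0,-0.6,0,0,0,0.13,0,0,0,0,0,0,0]'

```text
clock: 6.85
tool_pos: [0.4477, -0.3304, 0.1639]
eef_rot: [0.956, -0.014, 0.284, -0.066]
contact_force: [-0.1, 0.5, -2.0]
opening: 0.564
```

```bash
python3 plan.py "[((.516,-.37,.077),-5,75,5)]"; python3 - <<'E'
from h import *
S=snapshot('side');save(S,'s2.png',(180,180,460,400),2);W=world(S)
q=orange(S)&(W[...,1]<.0)&(W[...,0]>.4)&(W[...,0]<.65)&(W[...,2]<.3)&(W[...,2]>.07)&(W[...,1]>-.45)
print(W[q][::60].round(3))
print(monitor.get_state()['q'].round(2))
E
```

```text
t 6.85 G [ 0.4723 -0.3251  0.1266] x-axis yaw -4.4 z [ 0.545  0.118 -0.83 ] F [-0.1  0.5 -2. ] open 0.564
leg 5 [-0.41, 0.89, 1.25, -0.032, 0.147, -0.011, -0.59, 0.85, 1.3, -0.033, 0.147, -0.01, -0.8, 0.81, 1.33, -0.032, 0.148, -0.011, -0.99, 0.77, 1.32, -0.032, 0.147, -0.01, -1.18, 0.72, 1.29, -0.032, 0.147, -0.011]
[[ 0.545 -0.057  0.1  ]
 [ 0.505 -0.088  0.092]
 [ 0.531 -0.11   0.098]
 [ 0.506 -0.11   0.083]
 [ 0.483 -0.305  0.152]
 [ 0.47  -0.328  0.16 ]
 [ 0.506 -0.332  0.131]
 [ 0.475 -0.353  0.144]
 [ 0.489 -0.348  0.115]]
[ 1.36  1.07 -1.06  2.12  1.85  0.39 -2.57]
```

View pics/s2.png

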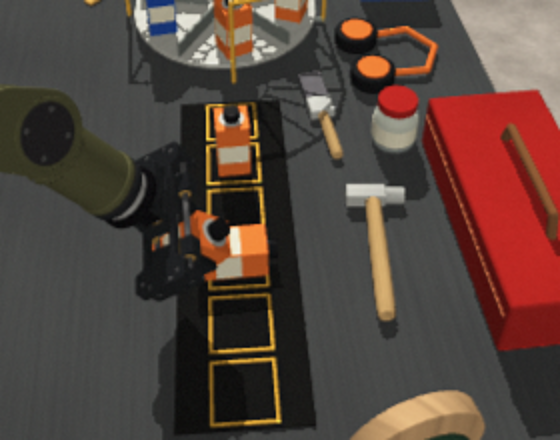

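The wrist ran into its J7 limit at about 34° of tilt. The tin is held by its sides with the cap up at (215,228). I'll untilt, yaw the tool to the left, then tilt again.

```bash
python3 plan.py "[((.5,-.372,.18),-5,0,6),((.5,-.372,.18),50,-10,6)]"
```

```text
t 6.9 G [ 0.4737 -0.325   0.1279] x-axis yaw -4.3 z [ 0.546  0.117 -0.83 ] F [ 1.   0.1 -1.9] open 0.562
leg 6 [1.31, 0.55, -0.55, -0.026, -0.095, 0.009, 1.27, 0.56, -0.62, -0.027, -0.095, 0.01, 1.2, 0.56, -0.67, -0.026, -0.095, 0.009, 1.15, 0.58, -0.73, -0.026, -0.096, 0.01, 1.08, 0.59, -0.77, -0.026, -0.095, 0.009, 1, 0.61, -0.82, -0.027, -0.095, 0.01]
leg 6 [0.12, -0.07, 0, -0.014, -0.027, -0.16, 0.11, -0.07, 0.01, -0.014, -0.027, -0.159, 0.12, -0.08, 0, -0.014, -0.026, -0.16, 0.11, -0.07, 0, -0.014, -0.027, -0.159, 0.12, -0.07, 0, -0.014, -0.027, -0.16, 0.11, -0.07, 0.01, -0.014, -0.026, -0.16]
```

carry_out --motion '[1.3,0.55,-0.55,-0.026,-0.095,0.01,1.25,0.55,-0.6,-0.026,-0.095,0.01,1.2,0.55,-0.7,-0.026,-0.095,0.01,1.15,0.6,-0.7,-0.026,-0.095,0.01,1.1,0.6,-0.8,-0.026,-0.095,0.01,1,0.6,-0.8,-0.026,-0.095,0.01,0,0,0,0,0,0]'

```text
clock: 7.78
tool_pos: [0.4979, -0.3667, 0.2217]
eef_rot: [0.999, -0.039, 0.024, -0.004]
contact_force: [-0.4, -0.2, -1.5]
opening: 0.564
```

```bash
python3 plan.py "[((.5,-.372,.18),50,-10,8)]"; python3 -c "
from h import *
print(monitor.get_state()['q'].round(2))"
```

```text
t 7.78 G [ 0.5001 -0.3664  0.1767] x-axis yaw -4.5 z [ 0.048  0.006 -0.999] F [-0.4 -0.2 -1.5] open 0.564
leg 8 [0.12, 0.02, -0.04, -0.009, -0.026, -0.119, 0.11, 0.03, -0.04, -0.008, -0.026, -0.118, 0.11, 0.02, -0.04, -0.009, -0.026, -0.119, 0.09, 0.02, -0.03, -0.009, -0.027, -0.119, 0.09, 0.02, -0.04, -0.008, -0.026, -0.119, 0.07, 0.01, -0.03, -0.009, -0.026, -0.118, 0.07, 0.01, -0.04, -0.009, -0.026, -0.119, 0.06, 0.01, -0.03, -0.009, -0.026, -0.119]
[ 1.05  0.92 -0.92  1.67  0.86  0.95 -1.83]
```

The tool must grip turned by half a turn (cap on the tool's -x side) to keep J7 in range. I lay the tin back and regrip.

```bash
python3 plan.py "[((.525,-.372,.1),-5,-15,4),((.525,-.372,.034),-5,-15,4)]"
```

```text
t 7.78 G [ 0.5001 -0.3664  0.1767] x-axis yaw -4.5 z [ 0.048  0.006 -0.999] F [-0.4 -0.2 -1.5] open 0.564
leg 4 [0.89, 0.1, 1.96, -0.002, -0.077, 0.003, 1.04, 0.09, 1.91, -0.002, -0.077, 0.002, 1.18, 0.09, 1.85, -0.002, -0.078, 0.003, 1.32, 0.09, 1.78, -0.003, -0.077, 0.003]
leg 4 [0.43, 0, 1.59, 0, 0, 0, 0.42, 0, 1.6, 0, 0, 0, 0.43, -0.01, 1.59, 0, 0, 0, 0.43, 0, 1.6, 0, 0, 0]
```

carry_out --motion '[0.9,0.1,2,0,-0.077,0,1,0.1,1.9,0,-0.077,0,1.2,0.1,1.85,0,-0.077,0,1.3,0.1,1.8,0,-0.077,0,0.4,0,1.6,0,0,0,0.4,0,1.6,0,0,0,0.4,0,1.6,0,0,0,0.4,0,1.5,0,0,0]'

```text
clock: 8.78
tool_pos: [0.5298, -0.3744, 0.0748]
eef_rot: [0.99, -0.039, -0.133, -0.01]
contact_force: [-2.3, 1.7, 67.8]
opening: 0.565
```

```bash
python3 plan.py "[((.525,-.372,.034),-5,-15,2)]"
```

```text
t 8.78 G [ 0.5179 -0.373   0.0314] x-axis yaw -4.5 z [-0.263  0.031 -0.964] F [-2.3  1.7 67.8] open 0.565
leg 2 [0.29, -0.1, -0.22, -0.004, 0.003, 0.004, 0.29, -0.1, -0.21, -0.004, 0.003, 0.005]
```

carry_out --motion '[0,0,-0.3,0,0,0,0,0,-0.2,0,0,0,0,0,0,0,0,0,0,0,0,0,0,0,-0.8,0,-3,0,0,0,-0.8,0,-3,0,0,0,-0.8,0,-3,0,0,0]' --hand 6.4

```text
clock: 9.65
tool_pos: [0.5322, -0.3752, 0.1737]
eef_rot: [0.99, -0.039, -0.133, -0.01]
contact_force: [0.5, 0.3, 0.1]
opening: 0.725
```

```bash
python3 plan.py "[((.53,-.372,.16),85,0,9),((.53,-.372,.16),175,15,9)]"; python3 -c "
from h import *
print(monitor.get_state()['q'].round(2))"; python3 m.py | grep -E "mat|side"
```

```text
t 9.65 G [ 0.5204 -0.3738  0.1303] x-axis yaw -4.4 z [-0.263  0.031 -0.964] F [0.5 0.3 0.1] open 0.725
leg 9 [-0.1, -0.13, -0.34, -0.024, 0.023, -0.172, -0.08, -0.12, -0.35, -0.024, 0.022, -0.173, -0.07, -0.11, -0.34, -0.024, 0.023, -0.172, -0.07, -0.09, -0.34, -0.024, 0.022, -0.173, -0.06, -0.07, -0.34, -0.025, 0.023, -0.172, -0.06, -0.06, -0.34, -0.024, 0.022, -0.173, -0.06, -0.04, -0.34, -0.024, 0.023, -0.172, -0.07, -0.03, -0.33, -0.024, 0.023, -0.173, -0.07, 0, -0.33, -0.024, 0.022, -0.172]
leg 9 [-0.09, 0.11, 0, 0.023, 0.023, -0.173, -0.1, 0.11, 0, 0.023, 0.023, -0.174, -0.09, 0.11, 0.01, 0.022, 0.022, -0.173, -0.09, 0.11, 0, 0.023, 0.023, -0.174, -0.1, 0.11, 0, 0.023, 0.023, -0.173, -0.09, 0.12, 0, 0.023, 0.023, -0.174, -0.09, 0.11, 0.01, 0.023, 0.023, -0.173, -0.09, 0.11, 0, 0.022, 0.023, -0.174, -0.1, 0.11, 0, 0.023, 0.022, -0.173]
[ 0.87  1.09 -0.83  1.35  0.78  1.33 -1.72]
mat 469 ztop 0.128 (array([ 614.1, -619.4]), array([75.2, 42.8]), 4.6) [ 0.575 -0.642  0.097] [ 0.65  -0.596  0.112]
mat 108 ztop 0.119 (array([ 637.2, -851.1]), array([25.2, 41.3]), 11.5) [ 0.623 -0.87 
[... 218 characters left out ...]
5) [ 0.506 -0.109  0.096] [ 0.556 -0.06   0.111]
mat 436 ztop 0.06 (array([ 487.8, -368.5]), array([51.7, 92.1]), 84.8) [ 0.441 -0.398  0.047] [ 0.531 -0.341  0.063]
side squares (array([ 523.5, -225.3]), array([563.8,  86.1]), 87.2)
mat 451 ztop 0.12 (array([530. , -86.9]), array([49.9, 49.7]), 0.8) [ 0.505 -0.112  0.095] [ 0.555 -0.062  0.112]
mat 376 ztop 0.057 (array([ 486.9, -273.9]), array([53.5, 53. ]), 86.6) [ 0.461 -0.3    0.048] [ 0.515 -0.247  0.06 ]
mat 77 ztop 0.056 (array([ 548. , -290.1]), array([23.4, 24.5]), 86.1) [ 0.535 -0.301  0.047] [ 0.56  -0.278  0.057]
mat 749 ztop 0.057 (array([ 491.7, -370.3]), array([54.2, 96.8]), 87.7) [ 0.442 -0.399  0.047] [ 0.54  -0.343  0.059]
```

```bash
python3 plan.py "[((.52,-.372,.16),-95,0,9),((.512,-.37,.16),-183,20,9)]"
```

```text
t 9.75 G [ 0.5225 -0.3743  0.1329] x-axis yaw -4.5 z [-0.258  0.029 -0.966] F [ 0.1 -0.4 -0.6] open 0.731
leg 9 [-0.22, 0.07, -0.28, 0.022, 0.024, 0.174, -0.22, 0.07, -0.28, 0.022, 0.023, 0.175, -0.21, 0.09, -0.29, 0.023, 0.023, 0.174, -0.21, 0.1, -0.28, 0.022, 0.024, 0.174, -0.19, 0.11, -0.29, 0.022, 0.023, 0.174, -0.19, 0.11, -0.29, 0.023, 0.024, 0.175, -0.17, 0.12, -0.3, 0.022, 0.023, 0.174, -0.16, 0.12, -0.29, 0.022, 0.024, 0.174, -0.15, 0.12, -0.3, 0.022, 0.023, 0.175]
leg 9 [-0.14, -0.05, 0, -0.03, 0.031, 0.169, -0.13, -0.06, 0.01, -0.029, 0.031, 0.168, -0.11, -0.05, 0.01, -0.03, 0.03, 0.169, -0.09, -0.06, 0.01, -0.03, 0.031, 0.169, -0.09, -0.06, 0.02, -0.029, 0.031, 0.169, -0.07, -0.08, 0.02, -0.03, 0.031, 0.168, -0.06, -0.09, 0.02, -0.03, 0.031, 0.169, -0.05, -0.09, 0.03, -0.029, 0.03, 0.169, -0.04, -0.12, 0.03, -0.03, 0.031, 0.169]
```

carry_out --motion '[-0.2,0.1,-0.3,0.022,0.023,0.174,-0.2,0.1,-0.3,0.022,0.023,0.174,-0.2,0.1,-0.3,0.022,0.023,0.174,-0.2,0.1,-0.3,0.022,0.023,0.174,-0.2,0.1,-0.3,0.022,0.023,0.174,-0.2,0.1,-0.3,0.022,0.023,0.174,-0.2,0.1,-0.3,0.022,0.023,0.174,-0.2,0.1,-0.3,0.022,0.023,0.174]'

```text
clock: 10.75
tool_pos: [0.5196, -0.3733, 0.1988]
eef_rot: [0.736, -0.677, -0.021, 0.001]
contact_force: [-0.0, 2.1, -1.4]
opening: 0.726
```

carry_out --motion '[-0.15,0.1,-0.3,0.022,0.023,0.174,-0.1,-0.05,0,-0.03,0.031,0.169,-0.1,-0.05,0,-0.03,0.031,0.169,-0.1,-0.05,0,-0.03,0.031,0.169,-0.1,-0.05,0,-0.03,0.031,0.169,-0.1,-0.05,0,-0.03,0.031,0.169,-0.1,-0.1,0,-0.03,0.031,0.169,-0.05,-0.1,0,-0.03,0.031,0.169]'

```text
clock: 11.75
tool_pos: [0.417, -0.3767, 0.236]
eef_rot: [-0.208, 0.967, 0.016, -0.143]
contact_force: [-1.7, -1.4, -1.3]
opening: 0.728
```

carry_out --motion '[-0.05,-0.1,0,-0.03,0.031,0.169,-0.05,-0.1,0,-0.03,0.031,0.169,0,0,0,0,0,0]'

```text
clock: 12.12
tool_pos: [0.3237, -0.3786, 0.2348]
eef_rot: [-0.088, 0.983, 0.026, -0.157]
contact_force: [1.1, -0.3, -0.2]
opening: 0.724
```

```bash
python3 plan.py "[((.512,-.37,.09),177,20,5),((.512,-.37,.031),177,20,4)]"; python3 -c "
from h import *
print(monitor.get_state()['q'].round(2))"
```

```text
t 12.12 G [ 0.3096 -0.3776  0.1921] x-axis yaw -169.1 z [-0.314  0.023 -0.949] F [ 1.1 -0.3 -0.2] open 0.724
leg 5 [-4.46, -0.67, 0.67, 0.001, 0.006, 0.046, -4.49, -0.47, 0.65, 0, 0.006, 0.047, -4.52, -0.26, 0.62, 0.001, 0.006, 0.046, -4.52, -0.05, 0.59, 0, 0.006, 0.046, -4.53, 0.15, 0.57, 0.001, 0.006, 0.047]
leg 4 [-0.5, 0, 1.39, 0, 0, 0, -0.51, 0, 1.38, 0, 0, 0, -0.5, 0, 1.39, 0, 0, 0, -0.51, 0, 1.38, 0, 0, 0]
[ 0.09  1.28  1.51  1.88 -1.    1.34 -2.65]
```

```bash
python3 plan.py "[((.40,-.372,.2),-85,0,8),((.5,-.372,.19),-3,0,8)]"
```

```text
t 12.12 G [ 0.3096 -0.3776  0.1921] x-axis yaw -169.1 z [-0.314  0.023 -0.949] F [ 1.1 -0.3 -0.2] open 0.724
leg 8 [-0.92, 0.04, -0.44, 0.037, -0.024, -0.183, -0.89, -0.15, -0.41, 0.036, -0.024, -0.184, -0.82, -0.36, -0.37, 0.037, -0.024, -0.183, -0.72, -0.53, -0.33, 0.037, -0.024, -0.183, -0.59, -0.68, -0.28, 0.036, -0.024, -0.183, -0.43, -0.81, -0.23, 0.037, -0.024, -0.184, -0.24, -0.91, -0.19, 0.037, -0.024, -0.183, -0.06, -0.96, -0.14, 0.037, -0.024, -0.183]
leg 8 [0.11, -1.24, 0.13, 0, 0, -0.179, 0.33, -1.21, 0.12, 0, 0, -0.179, 0.54, -1.13, 0.13, 0, 0, -0.179, 0.73, -1.01, 0.12, 0, 0, -0.179, 0.9, -0.87, 0.13, 0, 0, -0.179, 1.04, -0.69, 0.13, 0, 0, -0.179, 1.14, -0.5, 0.12, 0, 0, -0.178, 1.22, -0.29, 0.13, 0, 0, -0.179]
```

carry_out --motion '[-0.9,0,-0.4,0.037,-0.024,-0.183,-0.9,-0.15,-0.4,0.037,-0.024,-0.183,-0.8,-0.35,-0.4,0.037,-0.024,-0.183,-0.7,-0.5,-0.3,0.037,-0.024,-0.183,-0.6,-0.7,-0.3,0.037,-0.024,-0.183,-0.4,-0.8,-0.2,0.037,-0.024,-0.183,-0.2,-0.9,-0.2,0.037,-0.024,-0.183,0,-1,-0.1,0.037,-0.024,-0.183]'

```text
clock: 13.12
tool_pos: [0.4038, -0.3734, 0.2453]
eef_rot: [0.74, -0.673, 0.003, -0.0]
contact_force: [0.3, -0.8, 0.6]
opening: 0.728
```

carry_out --motion '[0.1,-1.2,0.1,0,0,-0.179,0.3,-1.2,0.1,0,0,-0.179,0.5,-1.1,0.1,0,0,-0.179,0.7,-1,0.1,0,0,-0.179,0.9,-0.9,0.1,0,0,-0.179,1,-0.7,0.1,0,0,-0.179,1.1,-0.5,0.1,0,0,-0.179,1.2,-0.3,0.1,0,0,-0.179]'

```text
clock: 14.12
tool_pos: [0.5018, -0.3717, 0.2374]
eef_rot: [1.0, -0.022, 0.002, 0.002]
contact_force: [0.1, 0.3, 0.5]
opening: 0.727
```

```bash
python3 plan.py "[((.51,-.372,.19),80,0,8),((.512,-.37,.16),175,15,9)]"; python3 -c "
from h import *
print(monitor.get_state()['q'].round(2))"
```

```text
t 14.12 G [ 0.502  -0.3719  0.1924] x-axis yaw -2.5 z [ 0.003 -0.004 -1.   ] F [0.1 0.3 0.5] open 0.727
leg 8 [0.1, 0, 0.03, 0.001, 0, -0.18, 0.1, 0.02, 0.03, 0, 0, -0.18, 0.1, 0.03, 0.03, 0.001, 0, -0.18, 0.08, 0.05, 0.03, 0.001, 0, -0.18, 0.08, 0.07, 0.03, 0.001, 0, -0.18, 0.07, 0.08, 0.03, 0, 0, -0.18, 0.05, 0.09, 0.03, 0.001, 0, -0.18, 0.03, 0.1, 0.03, 0.001, 0, -0.18]
leg 9 [-0.06, 0.13, 0.34, 0.024, 0.022, -0.183, -0.08, 0.15, 0.33, 0.024, 0.022, -0.183, -0.09, 0.16, 0.34, 0.024, 0.022, -0.183, -0.1, 0.16, 0.33, 0.024, 0.022, -0.183, -0.12, 0.17, 0.33, 0.024, 0.022, -0.184, -0.13, 0.16, 0.33, 0.024, 0.023, -0.183, -0.16, 0.17, 0.33, 0.024, 0.022, -0.183, -0.16, 0.16, 0.32, 0.024, 0.022, -0.183, -0.18, 0.15, 0.32, 0.024, 0.022, -0.183]
[ 0.23  0.86  0.65  1.66 -0.66  0.85 -0.46]
```

carry_out --motion '[0.1,0,0,0,0,-0.18,0.1,0,0,0,0,-0.18,0.1,0,0,0,0,-0.18,0.1,0,0,0,0,-0.18,0.1,0.1,0,0,0,-0.18,0.1,0.1,0,0,0,-0.18,0,0.1,0,0,0,-0.18,0,0.1,0,0,0,-0.18]'

```text
clock: 15.12
tool_pos: [0.5098, -0.372, 0.2374]
eef_rot: [0.766, 0.642, -0.0, 0.003]
contact_force: [-0.2, -0.5, -0.2]
opening: 0.728
```

carry_out --motion '[-0.1,0.15,0.2,0.024,0.022,-0.18,-0.1,0.15,0.2,0.024,0.022,-0.18,-0.1,0.15,0.2,0.024,0.022,-0.18,-0.1,0.15,0.2,0.024,0.022,-0.18,-0.1,0.15,0.2,0.024,0.022,-0.18,-0.15,0.15,0.2,0.024,0.022,-0.18,-0.15,0.15,0.2,0.024,0.022,-0.18,-0.15,0.15,0.2,0.024,0.022,-0.18]'

```text
clock: 16.12
tool_pos: [0.5223, -0.3742, 0.2198]
eef_rot: [0.148, 0.982, 0.004, -0.117]
contact_force: [0.5, 0.4, 0.6]
opening: 0.729
```

```bash
python3 plan.py "[((.512,-.37,.16),175,15,4),((.512,-.37,.032),175,15,6)]"; python3 -c "
from h import *
print(monitor.get_state()['q'].round(2))"
```

```text
t 16.12 G [ 0.5119 -0.3723  0.176 ] x-axis yaw 162.6 z [-0.229  0.042 -0.972] F [0.5 0.4 0.6] open 0.729
leg 4 [-0.1, 0.1, 0.39, 0.006, 0.006, -0.052, -0.11, 0.09, 0.39, 0.006, 0.007, -0.053, -0.12, 0.09, 0.39, 0.007, 0.006, -0.052, -0.12, 0.09, 0.39, 0.006, 0.006, -0.053]
leg 6 [-0.55, 0, 2.06, 0, 0, 0, -0.55, 0, 2.06, 0, 0, 0, -0.56, 0, 2.06, 0, 0, 0, -0.55, 0, 2.07, 0, 0, 0, -0.55, 0, 2.06, 0, 0, 0, -0.55, 0, 2.06, 0, 0, 0]
[ 0.57  0.89 -0.11  1.4   0.18  1.09  1.66]
```

carry_out --motion '[-0.1,0.1,0.4,0.006,0.006,-0.052,-0.1,0.1,0.4,0.006,0.006,-0.052,-0.1,0.1,0.4,0.006,0.006,-0.052,-0.1,0.1,0.4,0.006,0.006,-0.052,-0.55,0,2,0,0,0,-0.55,0,2.1,0,0,0,-0.55,0,2.1,0,0,0,-0.55,0,2.1,0,0,0]'

```text
clock: 17.12
tool_pos: [0.5221, -0.3705, 0.1159]
eef_rot: [0.047, 0.99, 0.006, -0.13]
contact_force: [-0.4, -0.2, 0.5]
opening: 0.73
```

carry_out --motion '[-0.55,0,2.1,0,0,0,-0.55,0,2,0,0,0,0,0,0,0,0,0]'

```text
clock: 17.5
tool_pos: [0.5216, -0.37, 0.0734]
eef_rot: [0.047, 0.99, 0.007, -0.131]
contact_force: [0.3, -0.1, -0.5]
opening: 0.727
```

carry_out --motion '[0,0,0,0,0,0,0,0,0,0,0,0,0,0,0,0,0,0]' --hand 4 --grip_force 50

```text
clock: 17.88
tool_pos: [0.5232, -0.3711, 0.0763]
eef_rot: [0.047, 0.991, 0.006, -0.129]
contact_force: [0.8, -0.3, 0.5]
opening: 0.567
```

```bash
python3 plan.py "[((.514,-.37,.15),175,15,4),((.516,-.37,.14),175,-72,12)]"; python3 -c "
from h import *
print(monitor.get_state()['q'].round(2))"
```

```text
t 17.88 G [ 0.5117 -0.37    0.0328] x-axis yaw 174.5 z [-0.254  0.023 -0.967] F [ 0.8 -0.3  0.5] open 0.567
leg 4 [0.69, 0, -2.85, 0, 0.001, -0.002, 0.69, 0.01, -2.84, 0, 0.001, -0.002, 0.7, 0.01, -2.85, 0.001, 0.001, -0.002, 0.69, 0, -2.85, 0, 0.001, -0.002]
leg 12 [0.53, 0, 0.11, 0, -0.127, 0, 0.54, 0, 0.12, 0, -0.126, 0, 0.55, 0.01, 0.12, 0, -0.127, 0, 0.56, 0, 0.12, 0, -0.126, 0, 0.58, 0, 0.12, 0, -0.127, 0, 0.58, 0, 0.12, 0, -0.126, 0, 0.59, 0, 0.12, 0, -0.127, 0, 0.61, 0, 0.11, 0, -0.126, 0, 0.61, 0.01, 0.11, 0, -0.127, 0, 0.62, 0, 0.1, 0, -0.127, 0, 0.63, 0, 0.1, 0, -0.126, 0, 0.64, 0, 0.08, 0, -0.127, 0]
[ 0.57  1.08 -0.13  1.43  0.28  0.89  1.76]
```

carry_out --motion '[0.7,0,-2.8,0,0,0,0.7,0,-2.8,0,0,0,0.7,0,-2.8,0,0,0,0.7,0,-2.8,0,0,0,0.6,0,0.1,0,-0.127,0,0.6,0,0.1,0,-0.127,0,0.6,0,0.1,0,-0.127,0,0.6,0,0.1,0,-0.127,0]'

```text
clock: 18.88
tool_pos: [0.5, -0.3686, 0.1894]
eef_rot: [0.047, 0.991, -0.007, 0.126]
contact_force: [-0.5, -0.6, -2.1]
opening: 0.569
```

```bash
python3 plan.py "[((.516,-.37,.14),175,-72,12)]"; python3 -c "
from h import *
print(monitor.get_state()['q'].round(2))"
```

```text
t 18.88 G [ 0.5112 -0.3697  0.1459] x-axis yaw 174.6 z [ 0.248 -0.025 -0.968] F [-0.5 -0.6 -2.1] open 0.569
leg 12 [0.35, 0, 0.07, -0.001, -0.084, 0, 0.35, 0, 0.08, 0, -0.083, -0.001, 0.36, 0, 0.07, -0.001, -0.084, 0, 0.37, -0.01, 0.08, 0, -0.084, -0.001, 0.37, 0, 0.08, -0.001, -0.083, 0, 0.37, 0, 0.08, 0, -0.084, -0.001, 0.38, 0, 0.08, -0.001, -0.084, 0, 0.39, 0, 0.08, 0, -0.083, -0.001, 0.39, 0, 0.07, -0.001, -0.084, 0, 0.4, 0, 0.08, -0.001, -0.084, 0, 0.4, -0.01, 0.07, 0, -0.084, -0.001, 0.4, 0, 0.08, -0.001, -0.083, 0]
[ 0.77  0.79 -0.28  1.85  0.25  0.31  1.84]
```

carry_out --motion '[0.35,0,0.1,0,-0.084,0,0.35,0,0.1,0,-0.084,0,0.35,0,0.1,0,-0.084,0,0.4,0,0.1,0,-0.084,0,0.4,0,0.1,0,-0.084,0,0.4,0,0.1,0,-0.084,0,0.4,0,0.1,0,-0.084,0,0.4,0,0.1,0,-0.084,0]'

```text
clock: 19.88
tool_pos: [0.459, -0.3454, 0.1547]
eef_rot: [0.033, 0.969, 0.023, 0.244]
contact_force: [-0.3, 0.4, -2.3]
opening: 0.565
```

```bash
python3 plan.py "[((.516,-.37,.14),175,-72,8)]"; python3 -c "
from h import *
print(monitor.get_state()['q'].round(2))"
```

```text
t 19.88 G [ 0.4803 -0.3441  0.1151] x-axis yaw 175.0 z [ 0.475  0.028 -0.88 ] F [-0.3  0.4 -2.3] open 0.565
leg 8 [-0.13, -0.24, -0.05, 0.008, -0.096, -0.003, -0.14, -0.25, 0, 0.009, -0.095, -0.004, -0.13, -0.25, 0.07, 0.008, -0.096, -0.003, -0.13, -0.24, 0.12, 0.008, -0.096, -0.003, -0.12, -0.25, 0.17, 0.009, -0.095, -0.003, -0.09, -0.25, 0.22, 0.008, -0.096, -0.004, -0.07, -0.25, 0.28, 0.008, -0.096, -0.003, -0.05, -0.25, 0.33, 0.009, -0.095, -0.003]
[ 1.2   0.97 -0.82  2.09  1.93  0.31  0.38]
```

carry_out --motion '[0,-0.25,-0.2,0.008,-0.096,-0.003,0,-0.25,-0.2,0.008,-0.096,-0.003,0,-0.25,-0.1,0.008,-0.096,-0.003,0,-0.25,0,0.008,-0.096,-0.003,0,-0.25,0,0.008,-0.096,-0.003,0,-0.25,0.1,0.008,-0.096,-0.003,0,-0.25,0.2,0.008,-0.096,-0.003,0,-0.25,0.2,0.008,-0.096,-0.003]'

```text
clock: 20.88
tool_pos: [0.4593, -0.3658, 0.1545]
eef_rot: [0.036, 0.808, -0.024, 0.587]
contact_force: [1.1, -0.4, -2.9]
opening: 0.567
```

```bash
python3 plan.py "[((.516,-.37,.14),175,-75,6),((.516,-.37,.08),175,-75,4)]"; python3 -c "
from h import *
print(monitor.get_state()['q'].round(2))"
```

```text
t 20.88 G [ 0.502  -0.3694  0.1406] x-axis yaw 174.3 z [ 0.948 -0.082 -0.309] F [ 1.1 -0.4 -2.9] open 0.567
leg 6 [-0.02, 0.01, 0.23, 0, -0.009, -0.001, -0.02, 0.01, 0.22, 0, -0.008, 0, -0.02, 0.02, 0.23, 0.001, -0.009, -0.001, -0.02, 0.01, 0.23, 0, -0.009, -0.001, -0.02, 0.01, 0.22, 0, -0.008, 0, -0.01, 0.01, 0.23, 0, -0.009, -0.001]
leg 4 [1.45, 0, 0.39, 0, 0, 0, 1.45, 0, 0.39, 0, 0, 0, 1.45, 0, 0.39, 0, 0, 0, 1.45, 0, 0.38, 0, 0, 0]
[ 1.64  1.67 -1.37  2.28  2.98  0.76  0.21]
```

carry_out --motion '[0,0,0.5,0,-0.02,0,0,0,0.5,0,-0.02,0,0,0,0.4,0,-0.01,0,1.4,0,0.4,0,0,0,1.4,0,0.4,0,0,0,1.4,0,0.4,0,0,0,0.8,0,0.2,0,0,0,0.5,0,0.1,0,0,0]'

```text
clock: 21.88
tool_pos: [0.4732, -0.3657, 0.0939]
eef_rot: [0.035, 0.793, -0.024, 0.607]
contact_force: [0.4, -0.3, -2.4]
opening: 0.562
```

```bash
python3 plan.py "[((.516,-.37,.076),175,-75,2)]"; python3 -c "
from h import *
print(monitor.get_state()['q'].round(2))
S=snapshot('side');W=world(S)
q=orange(S)&(W[...,1]<-.31)&(W[...,0]>.4)&(W[...,0]<.65)&(W[...,2]<.3)&(W[...,2]>.0)&(W[...,1]>-.45)
w=W[q];print(w.min(0),w.max(0))
save(S,'s3.png',(230,200,400,370),3)"
```

```text
t 21.88 G [ 0.5165 -0.3693  0.0822] x-axis yaw 174.0 z [ 0.962 -0.081 -0.261] F [ 0.4 -0.3 -2.4] open 0.562
leg 2 [0.31, -0.03, 0.06, 0.002, -0.001, -0.002, 0.31, -0.03, 0.06, 0.002, -0.001, -0.002]
[ 1.65  1.83 -1.33  2.19  3.12  0.69  0.26]
[ 0.48133082 -0.40090085  0.00306505] [ 0.55255212 -0.31089397  0.13201677]
```

View pics/s3.png

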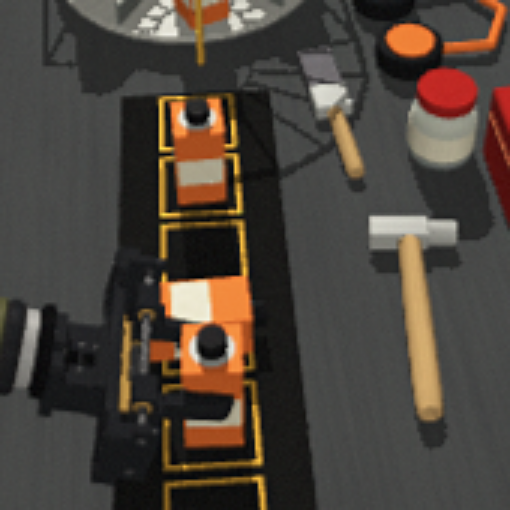

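The tin is upright and just above its square (cap at 212,345 in the crop). I lower it, release and back out.

carry_out --motion '[0.4,0,0.1,0,0,0,0.35,0,0,0,0,0,0,0,0,0,0,0]'

```text
clock: 22.3
tool_pos: [0.4722, -0.3656, 0.087]
eef_rot: [0.035, 0.793, -0.024, 0.607]
contact_force: [-0.1, 0.3, -2.7]
opening: 0.568
```

carry_out --motion '[0,0,0,0,0,0,0,0,0,0,0,0,0,0,0,0,0,0,0,0,-2,0,0,0,0,0,-3,0,0,0,0,0,-3,0,0,0,-3,0,-1,0,0,0,-4,0,-1,0,0,0]' --hand 6.8

```text
clock: 23.3
tool_pos: [0.3923, -0.3592, 0.181]
eef_rot: [0.036, 0.794, -0.024, 0.607]
contact_force: [0.6, -1.0, 1.0]
opening: 0.773
```

```bash
python3 m.py | grep -E "mat|side"; python3 plan.py "[((.45,-.32,.22),178,-40,6),((.5,-.275,.2),178,15,12)]";python3 -c "
from h import *
print(monitor.get_state()['q'].round(2))"
```

```text
mat 475 ztop 0.128 (array([ 614.5, -618.7]), array([74.8, 41.4]), 6.7) [ 0.575 -0.642  0.095] [ 0.65  -0.595  0.112]
mat 111 ztop 0.118 (array([ 639.1, -851.1]), array([27.6, 41.9]), 8.0) [ 0.623 -0.874  0.105] [ 0.65  -0.828  0.112]
mat 520 ztop 0.059 (array([ 515.7, -271.9]), array([ 50.5, 105.7]), 88.6) [ 0.463 -0.298  0.047] [ 0.569 -0.246  0.063]
mat 302 ztop 0.121 (array([531. , -84.2]), array([50.5, 48.6]), 1.0) [ 0.505 -0.109  0.095] [ 0.556 -0.06   0.111]
mat 359 ztop 0.121 (array([ 517.7, -371.2]), array([51.7, 50.2]), 85.8) [ 0.492 -0.398  0.096] [ 0.544 -0.344  0.112]
side squares (array([ 523.8, -226.4]), array([565.9,  86.7]), 87.0)
mat 483 ztop 0.12 (array([530.5, -86.9]), array([52.6, 50.5]), 88.7) [ 0.505 -0.113  0.095] [ 0.555 -0.06   0.112]
mat 1432 ztop 0.118 (array([ 517.9, -372.5]), array([53.4, 48.1]), 85.6) [ 0.492 -0.401  0.095] [ 0.544 -0.346  0.111]
t 23.4 G [ 0.4368 -0.3625  0.174 ] x-axis yaw 175.5 z [ 0.963 -0.08  -0.256] F [-0.6  0.4 -0.7] open 0.772
leg 6 [-1.24, 0.69, -0.02, -0.007, 0.102, -0.004, -1.24, 0.69, -0.09, -0.007, 0.103, -0.004, -1.23, 0.69, -0.16, -0.007, 0.102, -0.004, -1.2, 0.69, -0.24, -0.006, 0.102, -0.005, -1.18, 0.69, -0.31, -0.007, 0.103, -0.004, -1.14, 0.68, -0.37, -0.007, 0.102, -0.004]
leg 12 [-0.56, 0.39, 0.4, 0, 0.08, 0, -0.59, 0.39, 0.38, 0, 0.08, 0, -0.62, 0.39, 0.37, 0, 0.08, 0, -0.65, 0.39, 0.34, 0, 0.08, 0, -0.68, 0.39, 0.32, 0, 0.08, 0, -0.69, 0.39, 0.29, 0, 0.08, 0, -0.72, 0.39, 0.26, 0, 0.08, 0, -0.73, 0.39, 0.24, 0, 0.08, 0, -0.76, 0.39, 0.2, 0, 0.08, 0, -0.76, 0.39, 0.17, 0, 0.08, 0, -0.78, 0.38, 0.14, 0, 0.08, 0, -0.79, 0.39, 0.11, 0, 0.08, 0]
[ 1.77  1.65 -1.38  2.4   3.02  0.74  0.19]
```

Tin A stands near the centre of square 1. It would block the gripper's body at the second tipped tin, so I move it on to square 0 with the same grip.

carry_out --motion '[4,0,1,0,0,0,3,0,1,0,0,0,0,0,3,0,0,0,0,0,3,0,0,0,0,0,2,0,0,0,0,0,0,0,0,0]'

```text
clock: 24.15
tool_pos: [0.4726, -0.3651, 0.0869]
eef_rot: [0.035, 0.793, -0.024, 0.608]
contact_force: [-1.0, 0.6, -0.0]
opening: 0.773
```

carry_out --motion '[0,0,0,0,0,0,0,0,0,0,0,0,0,0,0,0,0,0,-0.7,0,-0.2,0,0,0,-0.7,0,-0.2,0,0,0,0,-2,0,0,0,0,0,-3.7,0,0,0,0,0,-3,0,0,0,0]' --hand 4

```text
clock: 25.15
tool_pos: [0.4644, -0.4534, 0.1013]
eef_rot: [0.035, 0.793, -0.024, 0.607]
contact_force: [0.7, 0.1, -1.4]
opening: 0.569
```

```bash
python3 plan.py "[((.511,-.464,.076),175,-75,3)]";python3 -c "
from h import *
print(monitor.get_state()['q'].round(2))"; python3 m.py | grep -E "mat|side"
```

```text
t 25.15 G [ 0.5077 -0.457   0.0896] x-axis yaw 174.2 z [ 0.962 -0.081 -0.261] F [ 0.7  0.1 -1.4] open 0.569
leg 3 [0.41, -0.22, 0.24, 0.001, -0.001, -0.001, 0.4, -0.22, 0.24, 0.001, -0.001, -0.001, 0.41, -0.21, 0.25, 0.002, -0.001, -0.002]
[ 1.73  1.75 -1.32  2.    3.08  0.41  0.25]
mat 461 ztop 0.129 (array([ 616.1, -617.5]), array([74.4, 41.2]), 11.3) [ 0.579 -0.644  0.095] [ 0.65  -0.597  0.112]
mat 111 ztop 0.119 (array([ 636.9, -851.8]), array([27.3, 42.3]), 4.0) [ 0.623 -0.874  0.103] [ 0.649 -0.83   0.112]
mat 524 ztop 0.059 (array([ 512.7, -272. ]), array([51.2, 99.7]), 88.9) [ 0.463 -0.299  0.047] [ 0.562 -0.246  0.066]
mat 300 ztop 0.121 (array([530.9, -84.3]), array([51.1, 48.7]), 0.7) [ 0.505 -0.109  0.095] [ 0.557 -0.06   0.112]
mat 1185 ztop 0.134 (array([ 461.8, -460.5]), array([182.7, 133.6]), 70.6) [ 0.401 -0.54   0.095] [ 0.539 -0.355  0.112]
side squares (array([ 505.2, -224.6]), array([563.9, 123.9]), 87.0)
mat 485 ztop 0.12 (array([529.9, -86.3]), array([49.9, 53.9]), 0.6) [ 0.505 -0.113  0.095] [ 0.555 -0.06   0.112]
mat 3038 ztop 0.134 (array([ 470.4, -469.3]), array([179.3, 127.2]), 77.5) [ 0.4   -0.549  0.095] [ 0.531 -0.368  0.112]
```

carry_out --motion '[0.4,-0.2,0.25,0,0,0,0.4,-0.2,0.25,0,0,0,0.4,-0.2,0.25,0,0,0,0.1,0,0,0,0,0,0,0,0,0,0,0]'

```text
clock: 25.88
tool_pos: [0.4684, -0.4575, 0.0875]
eef_rot: [0.034, 0.793, -0.023, 0.608]
contact_force: [1.0, 1.8, 1.2]
opening: 0.565
```

carry_out --motion '[0,0,0,0,0,0,0,0,0,0,0,0,0,0,0,0,0,0,0,0,-2,0,0,0,0,0,-3,0,0,0,0,0,-3,0,0,0,-3,0,-1,0,0,0,-4,0,-1,0,0,0]' --hand 6.8

```text
clock: 26.88
tool_pos: [0.3879, -0.4526, 0.1804]
eef_rot: [0.036, 0.794, -0.024, 0.607]
contact_force: [-0.5, -1.0, 0.1]
opening: 0.77
```

```bash
python3 m.py | grep -E "mat|side"; python3 plan.py "[((.44,-.34,.25),178,-40,8),((.52,-.272,.2),178,15,12)]";python3 -c "
from h import *
print(monitor.get_state()['q'].round(2))"
```

```text
mat 468 ztop 0.128 (array([ 614.7, -617.3]), array([73.6, 40.1]), 9.5) [ 0.575 -0.642  0.096] [ 0.649 -0.594  0.112]
mat 109 ztop 0.12 (array([ 637.2, -850.5]), array([25.9, 41.1]), 9.6) [ 0.622 -0.872  0.106] [ 0.649 -0.83   0.112]
mat 520 ztop 0.059 (array([ 511.7, -271.6]), array([ 50.3, 101.1]), 88.7) [ 0.461 -0.298  0.047] [ 0.562 -0.247  0.063]
mat 297 ztop 0.121 (array([530.9, -84.2]), array([51. , 48.4]), 0.3) [ 0.505 -0.109  0.096] [ 0.556 -0.06   0.112]
mat 368 ztop 0.12 (array([ 514.9, -460.4]), array([49.7, 50.8]), 85.4) [ 0.488 -0.486  0.095] [ 0.541 -0.434  0.111]
side squares (array([ 523.7, -227.4]), array([562.2,  87. ]), 87.0)
mat 485 ztop 0.119 (array([530. , -86.3]), array([50. , 54.7]), 0.7) [ 0.505 -0.113  0.095] [ 0.555 -0.059  0.112]
mat 782 ztop 0.057 (array([ 511.1, -273.4]), array([99.7, 55.7]), 0.2) [ 0.461 -0.301  0.047] [ 0.561 -0.246  0.059]
mat 783 ztop 0.121 (array([ 514.3, -462.4]), array([54.3, 49.5]), 85.2) [ 0.488 -0.491  0.095] [ 0.541 -0.435  0.112]
t 26.98 G [ 0.4327 -0.4561  0.1741] x-axis yaw 175.5 z [ 0.963 -0.081 -0.256] F [-0.2 -0.2  0.6] open 0.772
leg 8 [-1.26, 1.43, -0.26, -0.005, 0.077, -0.003, -1.23, 1.43, -0.32, -0.006, 0.076, -0.003, -1.22, 1.42, -0.38, -0.005, 0.077, -0.003, -1.18, 1.43, -0.44, -0.005, 0.077, -0.004, -1.16, 1.43, -0.49, -0.005, 0.076, -0.003, -1.11, 1.42, -0.55, -0.006, 0.077, -0.003, -1.08, 1.43, -0.59, -0.005, 0.077, -0.003, -1.03, 1.43, -0.65, -0.005, 0.076, -0.003]
leg 12 [-0.59, 0.59, 0.75, 0, 0.08, 0, -0.64, 0.59, 0.73, 0, 0.08, 0, -0.7, 0.59, 0.7, 0, 0.08, 0, -0.76, 0.59, 0.68, 0, 0.08, 0, -0.8, 0.59, 0.64, 0, 0.08, 0, -0.86, 0.59, 0.6, 0, 0.08, 0, -0.9, 0.59, 0.56, 0, 0.08, 0, -0.94, 0.59, 0.52, 0, 0.08, 0, -0.98, 0.59, 0.47, 0, 0.08, 0, -1.02, 0.59, 0.41, 0, 0.08, 0, -1.04, 0.59, 0.37, 0, 0.08, 0, -1.07, 0.59, 0.3, 0, 0.08, -0.001]
[ 1.87  1.59 -1.36  2.15  3.    0.38  0.19]
```

carry_out --motion '[-1.3,1.4,-0.3,-0.005,0.077,-0.003,-1.25,1.4,-0.3,-0.005,0.077,-0.003,-1.2,1.4,-0.4,-0.005,0.077,-0.003,-1.2,1.4,-0.4,-0.005,0.077,-0.003,-1.15,1.4,-0.5,-0.005,0.077,-0.003,-1.1,1.4,-0.55,-0.005,0.077,-0.003,-1.1,1.4,-0.6,-0.005,0.077,-0.003,-1,1.4,-0.65,-0.005,0.077,-0.003]' --hand 6.4

```text
clock: 27.98
tool_pos: [0.4106, -0.3413, 0.2801]
eef_rot: [0.02, 0.941, -0.003, 0.337]
contact_force: [0.3, -0.1, -0.2]
opening: 0.727
```

carry_out --motion '[-0.6,0.6,0.75,0,0.08,0,-0.65,0.6,0.7,0,0.08,0,-0.7,0.6,0.7,0,0.08,0,-0.75,0.6,0.7,0,0.08,0,-0.8,0.6,0.65,0,0.08,0,-0.85,0.6,0.6,0,0.08,0,-0.9,0.6,0.55,0,0.08,0,-0.95,0.6,0.5,0,0.08,0]'

```text
clock: 28.98
tool_pos: [0.4793, -0.3141, 0.2629]
eef_rot: [0.027, 0.996, -0.012, 0.086]
contact_force: [0.7, -0.6, -0.7]
opening: 0.724
```

```bash
python3 plan.py "[((.532,-.272,.16),178,15,7),((.532,-.272,.031),178,15,6)]";python3 -c "
from h import *
print(monitor.get_state()['q'].round(2))"
```

```text
t 28.98 G [ 0.487  -0.3154  0.2186] x-axis yaw 177.0 z [ 0.171 -0.028 -0.985] F [ 0.7 -0.6 -0.7] open 0.724
leg 7 [-0.74, 0.66, 0.93, -0.003, 0.062, -0.003, -0.79, 0.66, 0.89, -0.002, 0.062, -0.003, -0.85, 0.65, 0.87, -0.003, 0.062, -0.004, -0.9, 0.65, 0.83, -0.002, 0.062, -0.003, -0.96, 0.64, 0.79, -0.003, 0.063, -0.003, -1.01, 0.64, 0.75, -0.003, 0.062, -0.003, -1.05, 0.64, 0.7, -0.002, 0.062, -0.003]
leg 6 [-0.56, 0, 2.08, 0, 0, 0, -0.55, 0, 2.07, 0, 0, 0, -0.56, 0, 2.08, 0, 0, 0, -0.56, 0, 2.08, 0, 0, 0, -0.55, 0, 2.07, 0, 0, 0, -0.56, 0, 2.08, 0, 0, 0]
[ 1.05  0.78 -0.92  1.87  0.89  0.75  1.19]
```

carry_out --motion '[-0.7,0.65,0.9,0,0.062,0,-0.8,0.65,0.9,0,0.062,0,-0.85,0.65,0.85,0,0.062,0,-0.9,0.65,0.8,0,0.062,0,-0.95,0.65,0.8,0,0.062,0,-1,0.65,0.75,0,0.062,0,-1.05,0.65,0.7,0,0.062,0,0,0,0,0,0,0]'

```text
clock: 29.98
tool_pos: [0.5448, -0.2724, 0.2032]
eef_rot: [0.028, 0.991, -0.005, -0.129]
contact_force: [-0.3, -0.2, -0.4]
opening: 0.728
```

```bash
python3 plan.py "[((.532,-.272,.031),178,15,7)]";python3 -c "
from h import *
print(monitor.get_state()['q'].round(2))"
```

```text
t 29.98 G [ 0.5333 -0.2726  0.1597] x-axis yaw 176.6 z [-0.256 -0.004 -0.967] F [-0.3 -0.2 -0.4] open 0.728
leg 7 [-0.45, 0.03, 1.78, -0.002, 0.001, -0.003, -0.46, 0.03, 1.78, -0.002, 0, -0.004, -0.45, 0.02, 1.79, -0.001, 0.001, -0.003, -0.46, 0.02, 1.78, -0.002, 0, -0.003, -0.46, 0.01, 1.78, -0.002, 0.001, -0.004, -0.46, 0.01, 1.78, -0.002, 0, -0.003, -0.45, 0.01, 1.78, -0.001, 0.001, -0.004]
[ 0.74  0.99 -0.82  1.49  0.73  1.26  1.26]
```

carry_out --motion '[-0.45,0,1.8,0,0,-0.003,-0.45,0,1.8,0,0,-0.003,-0.45,0,1.8,0,0,-0.003,-0.45,0,1.8,0,0,-0.003,-0.45,0,1.8,0,0,-0.003,-0.45,0,1.8,0,0,-0.003,-0.45,0,1.7,0,0,-0.003,0,0,0,0,0,0]'

```text
clock: 30.98
tool_pos: [0.543, -0.275, 0.0742]
eef_rot: [0.018, 0.991, -0.004, -0.129]
contact_force: [-0.5, 0.5, 0.0]
opening: 0.73
```

carry_out --motion '[0,0,0,0,0,0,0,0,0,0,0,0,0,0,0,0,0,0,0.7,0,-2.8,0,0,0,0.7,0,-2.8,0,0,0,0.7,0,-2.8,0,0,0,0.7,0,-2.8,0,0,0]' --hand 4

```text
clock: 31.85
tool_pos: [0.5451, -0.2736, 0.1921]
eef_rot: [0.018, 0.992, -0.005, -0.128]
contact_force: [0.9, -0.2, -2.1]
opening: 0.561
```

```bash
python3 plan.py "[((.525,-.274,.16),178,-10,4),((.521,-.274,.15),178,-72,12)]";python3 -c "
from h import *
print(monitor.get_state()['q'].round(2))"
```

```text
t 31.85 G [ 0.5336 -0.2739  0.1486] x-axis yaw 177.8 z [-0.254 -0.005 -0.967] F [ 0.9 -0.2 -2.1] open 0.561
leg 4 [0.76, -0.03, -0.19, -0.004, -0.108, 0, 0.74, -0.03, -0.23, -0.003, -0.107, 0, 0.71, -0.03, -0.25, -0.004, -0.108, -0.001, 0.68, -0.03, -0.27, -0.004, -0.108, 0]
leg 12 [0.45, 0, 0.09, 0, -0.09, 0, 0.46, 0, 0.09, 0, -0.09, 0, 0.47, 0, 0.09, 0, -0.091, 0, 0.47, 0, 0.08, 0, -0.09, 0, 0.48, -0.01, 0.07, 0, -0.09, 0, 0.48, 0, 0.07, 0, -0.09, 0, 0.48, 0, 0.06, 0, -0.09, 0, 0.49, 0, 0.05, 0, -0.09, 0, 0.49, 0, 0.04, 0, -0.091, 0, 0.5, 0, 0.04, 0, -0.09, 0, 0.49, 0, 0.02, 0, -0.09, 0, 0.5, -0.01, 0.02, 0, -0.09, 0]
[ 0.74  1.01 -0.81  1.5   0.74  1.25  1.27]
```

carry_out --motion '[0.75,0,-0.2,-0.004,-0.108,0,0.75,0,-0.2,-0.004,-0.108,0,0.7,0,-0.25,-0.004,-0.108,0,0.7,0,-0.25,-0.004,-0.108,0,0.45,0,0.1,0,-0.09,0,0.45,0,0.1,0,-0.09,0,0.45,0,0.1,0,-0.09,0,0.45,0,0.1,0,-0.09,0]'

```text
clock: 32.85
tool_pos: [0.5026, -0.2758, 0.1943]
eef_rot: [0.018, 0.973, -0.011, 0.228]
contact_force: [-0.1, 0.7, -2.7]
opening: 0.563
```

```bash
python3 plan.py "[((.521,-.274,.15),178,-75,10)]";python3 -c "
from h import *
print(monitor.get_state()['q'].round(2))"
```

```text
t 32.85 G [ 0.5226 -0.2771  0.154 ] x-axis yaw 178.1 z [ 0.444 -0.03  -0.896] F [-0.1  0.7 -2.7] open 0.563
leg 10 [0.41, 0.03, 0.04, -0.001, -0.085, 0.001, 0.42, 0.02, 0.04, -0.002, -0.085, 0, 0.42, 0.03, 0.04, -0.001, -0.085, 0.001, 0.42, 0.02, 0.04, -0.001, -0.084, 0.001, 0.42, 0.03, 0.03, -0.001, -0.085, 0.001, 0.43, 0.02, 0.03, -0.002, -0.085, 0, 0.42, 0.03, 0.02, -0.001, -0.085, 0.001, 0.42, 0.02, 0.02, -0.001, -0.085, 0.001, 0.43, 0.02, 0.02, -0.001, -0.085, 0.001, 0.42, 0.03, 0.01, -0.002, -0.085, 0]
[ 0.95  0.84 -0.74  2.12  1.92  0.35  0.19]
```

carry_out --motion '[0.4,0,0,0,-0.085,0,0.4,0,0,0,-0.085,0,0.4,0,0,0,-0.085,0,0.4,0,0,0,-0.085,0,0.4,0,0,0,-0.085,0,0.4,0,0,0,-0.085,0,0.4,0,0,0,-0.085,0,0.4,0,0,0,-0.085,0]'

```text
clock: 33.85
tool_pos: [0.4797, -0.2756, 0.1716]
eef_rot: [0.014, 0.842, -0.016, 0.539]
contact_force: [0.6, 0.2, -2.7]
opening: 0.564
```

```bash
python3 plan.py "[((.521,-.274,.14),178,-75,4),((.521,-.274,.080),178,-75,4)]";python3 -c "
from h import *
print(monitor.get_state()['q'].round(2))"
```

```text
t 33.85 G [ 0.5205 -0.2775  0.1528] x-axis yaw 179.1 z [ 0.907 -0.043 -0.418] F [ 0.6  0.2 -2.7] open 0.564
leg 4 [0.48, 0.08, 0.15, -0.003, -0.042, 0.002, 0.48, 0.08, 0.13, -0.002, -0.043, 0.002, 0.49, 0.08, 0.12, -0.003, -0.042, 0.003, 0.49, 0.08, 0.11, -0.003, -0.043, 0.002]
leg 4 [1.45, 0, 0.39, 0, 0, 0, 1.45, 0, 0.38, 0, 0, 0, 1.45, 0, 0.39, 0, 0, 0, 1.45, -0.01, 0.39, 0, 0, 0]
[ 1.36  1.45 -1.22  2.44  3.01  1.06 -0.12]
```

carry_out --motion '[0.5,0.1,0.15,0,-0.043,0,0.5,0.1,0.1,0,-0.043,0,0.5,0.1,0.1,0,-0.043,0,0.5,0.1,0.1,0,-0.043,0,1.4,0,0.4,0,0,0,1.4,0,0.4,0,0,0,1.4,0,0.4,0,0,0,1.4,0,0.4,0,0,0]'

```text
clock: 34.85
tool_pos: [0.4784, -0.2719, 0.0927]
eef_rot: [0.012, 0.793, -0.017, 0.609]
contact_force: [-0.5, -0.7, -2.3]
opening: 0.564
```

```bash
python3 plan.py "[((.521,-.274,.0755),178,-75,2)]"
```

```text
t 34.85 G [ 0.5218 -0.2738  0.0811] x-axis yaw -179.8 z [ 0.965 -0.042 -0.257] F [-0.5 -0.7 -2.3] open 0.564
leg 2 [0.28, -0.03, 0.03, -0.004, 0.001, 0.005, 0.28, -0.02, 0.03, -0.004, 0, 0.005]
```

carry_out --motion '[0.3,0,0.1,0,0,0,0.3,0,0,0,0,0,0,0,0,0,0,0]'

```text
clock: 35.22
tool_pos: [0.4777, -0.2718, 0.0881]
eef_rot: [0.012, 0.793, -0.017, 0.609]
contact_force: [0.4, 0.5, -2.6]
opening: 0.565
```

carry_out --motion '[0,0,0,0,0,0,0,0,0,0,0,0,0,0,0,0,0,0,0,0,-2,0,0,0,0,0,-3,0,0,0,0,0,-3,0,0,0,-3,0,-1,0,0,0,-4,0,-1,0,0,0]' --hand 6.8

```text
clock: 36.22
tool_pos: [0.4047, -0.2762, 0.1655]
eef_rot: [0.01, 0.795, -0.017, 0.606]
contact_force: [0.4, 0.5, -1.1]
opening: 0.772
```

```bash
python3 m.py | grep -vE "red|squares"; python3 plan.py "[((.42,-.2,.28),178,-35,8),((.45,.05,.35),130,0,8),((.547,.3015,.35),130,0,8)]";python3 -c "
from h import *
print(monitor.get_state()['q'].round(2))"
```

```text
guard [0.54741424 0.30148357] 0.1878020581335944 671 gap 170.95656537283978 269.2967167506821
hubtop 225 [0.54675949 0.3007763  0.24404963] (array([547.4, 301.6]), array([44.7, 43.8]), 38.5)
or 34 [0.69232437 0.26591383 0.12869606] (array([693.5, 263. ]), array([18.7, 40.2]), 2.7)
or 51 [0.53603782 0.16464853 0.12833056] (array([537.1, 164.8]), array([17.1, 47.3]), 12.1)
bl 116 [0.42426345 0.24952147 0.12862089] (array([425.7, 252.3]), array([49. , 49.8]), 6.0)
bl 226 [0.38778535 0.68949154 0.12078956] (array([387.1, 687.1]), array([67.5, 53. ]), 71.4)
mat 470 ztop 0.129 (array([ 614.7, -616.5]), array([73.2, 41.8]), 10.9) [ 0.575 -0.643  0.095] [ 0.648 -0.596  0.112]
mat 111 ztop 0.119 (array([ 635.8, -847.6]), array([39.5, 27.1]), 89.3) [ 0.622 -0.867  0.102] [ 0.65  -0.828  0.112]
mat 298 ztop 0.121 (array([530.8, -84. ]), array([50.7, 48.4]), 1.2) [ 0.506 -0.109  0.097] [ 0.556 -0.06   0.11 ]
mat 339 ztop 0.12 (array([ 524.2, -273. ]), array([49.9, 50.6]), 88.0) [ 0.498 -0.299  0.095] [ 0.55  -0.248  0.112]
mat 368 ztop 0.121 (array([ 515.1, -461. ]), array([49.7, 51.5]), 86.1) [
[... 1552 characters left out ...]
0.088, 0, -1.31, 0.96, -1.26, -0.002, 0.088, 0.001, -1.2, 0.96, -1.33, -0.002, 0.088, 0, -1.07, 0.97, -1.4, -0.001, 0.088, 0.001]
leg 8 [-1.05, 3.26, -0.55, 0.032, 0.072, 0.101, -0.68, 3.3, -0.69, 0.032, 0.072, 0.102, -0.31, 3.29, -0.8, 0.032, 0.071, 0.101, 0.07, 3.24, -0.89, 0.032, 0.072, 0.101, 0.45, 3.15, -0.95, 0.032, 0.072, 0.102, 0.82, 3.03, -0.97, 0.032, 0.072, 0.101, 1.18, 2.85, -0.96, 0.032, 0.072, 0.102, 1.51, 2.66, -0.93, 0.032, 0.072, 0.101]
leg 8 [1.63, 2.95, 0, 0, 0, 0, 1.63, 2.95, 0, 0, 0, 0, 1.63, 2.95, 0, 0, 0, 0, 1.63, 2.95, 0, 0, 0, 0, 1.63, 2.94, 0, 0, 0, 0, 1.63, 2.95, 0, 0, 0, 0, 1.63, 2.95, 0, 0, 0, 0, 1.63, 2.95, 0, 0, 0, 0]
[ 1.61  1.75 -1.38  2.56  3.08  1.04  0.22]
```

carry_out --motion '[-1.8,0.95,-0.75,0,0.088,0,-1.7,0.95,-0.9,0,0.088,0,-1.6,0.95,-1,0,0.088,0,-1.5,0.95,-1.1,0,0.088,0,-1.4,0.95,-1.2,0,0.088,0,-1.3,0.95,-1.3,0,0.088,0,-1.2,0.95,-1.3,0,0.088,0,-1,0.95,-1.4,0,0.088,0]'

```text
clock: 37.33
tool_pos: [0.4066, -0.224, 0.3087]
eef_rot: [0.01, 0.955, -0.005, 0.295]
contact_force: [-0.5, 0.0, -0.6]
opening: 0.772
```

```bash
python3 plan.py "[((.45,.05,.34),200,0,8),((.547,.3015,.31),219.5,0,8)]"
```

```text
t 37.33 G [ 0.432  -0.2247  0.2715] x-axis yaw 178.9 z [ 0.564 -0.016 -0.826] F [-0.5  0.  -0.6] open 0.772
leg 8 [-0.95, 3.38, -0.62, -0.014, 0.074, -0.045, -1.06, 3.35, -0.63, -0.015, 0.074, -0.045, -1.16, 3.33, -0.63, -0.014, 0.074, -0.044, -1.26, 3.3, -0.65, -0.015, 0.074, -0.045, -1.37, 3.27, -0.67, -0.014, 0.074, -0.045, -1.46, 3.23, -0.7, -0.015, 0.074, -0.045, -1.55, 3.18, -0.74, -0.014, 0.074, -0.045, -1.64, 3.14, -0.79, -0.015, 0.074, -0.044]
leg 8 [-2.21, 2.54, 0.37, 0, 0, -0.043, -2.32, 2.44, 0.38, 0, 0, -0.042, -2.43, 2.35, 0.37, 0, 0, -0.043, -2.52, 2.23, 0.38, 0, 0, -0.042, -2.61, 2.13, 0.37, 0, 0, -0.043, -2.7, 2.02, 0.38, 0, 0, -0.043, -2.78, 1.89, 0.37, 0.001, 0, -0.042, -2.86, 1.78, 0.38, 0, 0, -0.043]
```

carry_out --motion '[-0.95,3.4,-0.6,-0.014,0.074,-0.045,-1.05,3.35,-0.6,-0.014,0.074,-0.045,-1.15,3.35,-0.6,-0.014,0.074,-0.045,-1.25,3.3,-0.65,-0.014,0.074,-0.045,-1.35,3.3,-0.65,-0.014,0.074,-0.045,-1.45,3.2,-0.7,-0.014,0.074,-0.045,-1.55,3.2,-0.75,-0.014,0.074,-0.045,-1.65,3.15,-0.8,-0.014,0.074,-0.045]'

```text
clock: 38.33
tool_pos: [0.4506, 0.0501, 0.3836]
eef_rot: [-0.174, 0.985, -0.004, 0.0]
contact_force: [0.2, -0.4, 0.1]
opening: 0.77
```

carry_out --motion '[-2.2,2.5,0.4,0,0,-0.043,-2.3,2.4,0.4,0,0,-0.043,-2.4,2.35,0.4,0,0,-0.043,-2.5,2.2,0.4,0,0,-0.043,-2.6,2.1,0.4,0,0,-0.043,-2.7,2,0.4,0,0,-0.043,-2.8,1.9,0.4,0,0,-0.043,-2.9,1.8,0.4,0,0,-0.043]'

```text
clock: 39.33
tool_pos: [0.548, 0.3008, 0.3503]
eef_rot: [-0.34, 0.94, -0.005, 0.002]
contact_force: [-0.4, -0.9, -0.2]
opening: 0.773
```

```bash
python3 plan.py "[((.5472,.3015,.28),219.5,0,4),((.5472,.3015,.222),219.5,0,4)]";python3 -c "
from h import *
print(monitor.get_state()['q'].round(2))"
```

```text
t 39.33 G [0.5483 0.3004 0.3053] x-axis yaw -140.3 z [ 0.007 -0.008 -1.   ] F [-0.4 -0.9 -0.2] open 0.773
leg 4 [0, 0.03, 0.63, -0.003, 0, 0.001, 0.01, 0.03, 0.64, -0.002, 0, 0.001, 0, 0.03, 0.63, -0.003, 0, 0.001, 0.01, 0.03, 0.63, -0.003, 0, 0.001]
leg 4 [0, 0, 1.45, 0, 0, 0, 0, 0, 1.45, 0, 0, 0, 0, 0, 1.45, 0, 0, 0, -0.01, 0, 1.45, 0, 0, 0]
[-0.02  0.87 -1.19  1.48  0.83  1.35  0.99]
```

carry_out --motion '[0,0.05,1.4,-0.005,0,0.002,0,0.05,1.4,-0.005,0,0.002,0,0,1.4,0,0,0,0,0,1.4,0,0,0,0,0,1.4,0,0,0,0,0,1.3,0,0,0,0,0,0,0,0,0]'

```text
clock: 40.2
tool_pos: [0.5455, 0.302, 0.2676]
eef_rot: [-0.339, 0.941, 0.003, -0.002]
contact_force: [-0.2, 0.2, -0.1]
opening: 0.774
```

```bash
python3 plan.py "[((.5472,.3015,.222),219.5,0,2)]"
```

```text
t 40.2 G [0.5453 0.3021 0.2226] x-axis yaw -140.4 z [-0.005  0.004 -1.   ] F [-0.2  0.2 -0.1] open 0.774
leg 2 [-0.05, -0.07, 0.03, 0.003, -0.001, 0.001, -0.05, -0.08, 0.03, 0.003, 0, 0]
```

carry_out --motion '[0,0,0,0,0,0,0,0,0,0,0,0,0,0,0,0,0,0,0,0,0,0,0,0]' --hand 3.5 --grip_force 30

```text
clock: 40.7
tool_pos: [0.5478, 0.3006, 0.2693]
eef_rot: [-0.337, 0.941, 0.001, 0.001]
contact_force: [4.6, -3.5, 2.5]
opening: 0.498
```

carry_out --motion '[0,0,0,0,0,0.01,0,0,0,0,0,0.025,0,0,0,0,0,0.045,0,0,0,0,0,0.065,0,0,0,0,0,0.08,0,0,0,0,0,0.08,0,0,0,0,0,0.08,0,0,0,0,0,0.08]'

```text
clock: 41.7
tool_pos: [0.5477, 0.3007, 0.2693]
eef_rot: [-0.11, 0.994, 0.001, 0.0]
contact_force: [3.9, -3.4, 1.3]
opening: 0.497
```

carry_out --motion '[0,0,0,0,0,0.08,0,0,0,0,0,0.08,0,0,0,0,0,0.08,0,0,0,0,0,0.08,0,0,0,0,0,0.07,0,0,0,0,0,0.05,0,0,0,0,0,0.03,0,0,0,0,0,0.015]'

```text
clock: 42.7
tool_pos: [0.5477, 0.3008, 0.2693]
eef_rot: [0.131, 0.991, 0.001, 0.0]
contact_force: [4.1, -2.7, 1.0]
opening: 0.496
```

```bash
python3 plan.py "[((.5472,.3015,.222),165,0,2)]"; python3 m.py | grep -vE "mat|squares|guard"; python3 - <<'E'
from h import *
S=snapshot('side');save(S,'s4.png',(230,110,350,230),5)
E
```

```text
t 42.7 G [0.5478 0.3009 0.2243] x-axis yaw 165.0 z [ 0.     0.002 -1.   ] F [ 4.1 -2.7  1. ] open 0.496
leg 2 [0.04, 0.03, 0.11, 0.001, 0, 0, 0.03, 0.03, 0.12, 0.001, 0, 0]
hubtop 0 [nan nan nan] (array([0., 0.]), array([0., 0.]), 0.0)
red 92 [0.70331016 0.29309292 0.12396172] (array([701.4, 292.5]), array([125.6,  14.8]), 87.7)
or 105 [0.44561383 0.21732499 0.1282487 ] (array([448.3, 220.6]), array([50.1, 48. ]), 57.7)
bl 28 [0.44961552 0.38710637 0.12974016] (array([451.2, 385.1]), array([ 8.8, 42. ]), 52.1)
bl 66 [0.42881994 0.35573702 0.12816761] (array([432.3, 363.8]), array([33.7, 45.8]), 43.1)
bl 210 [0.38940559 0.687925   0.12095455] (array([389. , 688.4]), array([64.9, 55.1]), 72.9)
hubtop 2075 [0.58720945 1.63100036 0.24683575] (array([ 856.4, 1192.7]), array([3183. , 1855.8]), 0.5)
red 79 [0.68674944 0.31432696 0.12109592] (array([590.1, 243.2]), array([309.8, 146.9]), 30.4)
or 101 [0.44592238 0.20845944 0.12713182] (array([445.9, 218.3]), array([49.6, 53.1]), 60.5)
or 73 [0.59015076 0.15792286 0.12615106] (array([590.9, 158.5]), array([31. , 52.3]), 87.2)
bl 83 [-0.52567236  1.7695234   0.13369622] (array([-525.4, 1765. ]), array([ 15.5, 268.4]), 0.5)
bl 229 [-0.57245864  1.0101001   0.13367557] (array([-571.3, 1010.3]), array([143.2,  75.2]), 29.0)
bl 80 [0.38640163 0.68314004 0.12075529] (array([386.7, 682.7]), array([68. , 54.6]), 74.1)
bl 86 [0.43770094 0.35787489 0.12650394] (array([437.3, 369.5]), array([55.4, 53.1]), 36.0)m.py:14: RuntimeWarning: Mean of empty slice.
  q=(z>.235)&(z<.26)&(y>.1); w=W[q]; print('hubtop',len(w),w.mean(0),rect(w))
  ret = um.true_divide(
```

View pics/s4.png

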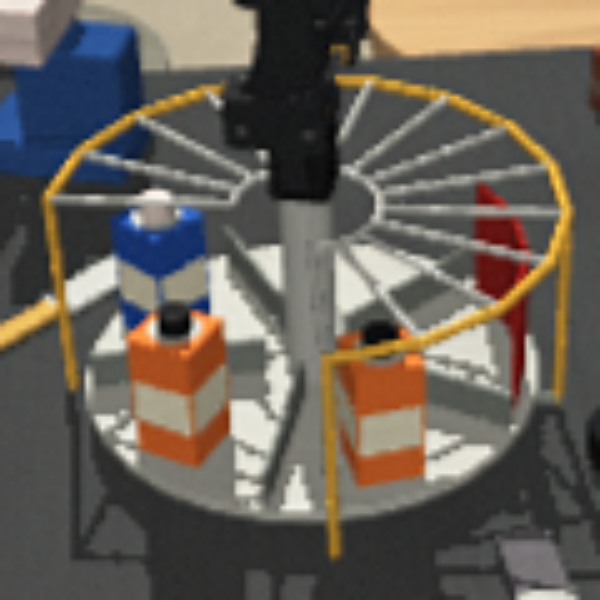

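Store1 now stands at the window (crop 180,390), turned about 19° from the window. A full-depth grip would bring the gripper's body close to the wires, so I grip the top 14 mm of the tin body.

carry_out --motion '[0,0,0,0,0,0,0,0,0,0,0,0,0,0,-2,0,0,0,0,0,-3,0,0,0,0,0,-3,0,0,0]' --hand 7

```text
clock: 43.48
tool_pos: [0.5456, 0.3027, 0.3512]
eef_rot: [0.129, 0.992, 0.003, -0.002]
contact_force: [-0.3, 0.2, 0.4]
opening: 0.795
```

```bash
python3 plan.py "[((.447,.2195,.24),239,0,8),((.447,.2195,.135),239,0,6)]"; python3 m.py 2>&1| grep -E "red|or|bl|hub"
```

```text
t 43.48 G [0.5455 0.303  0.3062] x-axis yaw 165.2 z [-0.003  0.007 -1.   ] F [-0.3  0.2  0.4] open 0.795
leg 8 [0.92, -1.32, 0.82, 0.001, 0, -0.161, 1.12, -1.16, 0.83, 0.001, 0, -0.161, 1.29, -0.97, 0.82, 0.001, 0, -0.161, 1.43, -0.74, 0.83, 0.001, 0, -0.161, 1.54, -0.5, 0.83, 0.001, 0, -0.161, 1.59, -0.25, 0.83, 0.001, 0, -0.161, 1.61, 0.01, 0.83, 0.001, 0, -0.161, 1.6, 0.27, 0.82, 0.001, 0, -0.161]
leg 6 [0, 0, 1.75, 0, 0, 0, 0, 0, 1.75, 0, 0, 0, 0, 0, 1.75, 0, 0, 0, 0, 0, 1.75, 0, 0, 0, 0, -0.01, 1.75, 0, 0, 0, -0.01, 0, 1.75, 0, 0, 0]
hubtop 18 [0.530507   0.3122691  0.24410704] (array([530.9, 313.9]), array([24.5,  5.3]), 76.2)
red 83 [0.70354513 0.28681184 0.12316118] (array([703.1, 280.3]), array([103.9,  11.3]), 82.5)
or 109 [0.4450586  0.21859638 0.12890966] (array([447.5, 220.7]), array([49.4, 48.2]), 57.3)
bl 28 [0.45007033 0.38714479 0.12969873] (array([451.5, 385.2]), array([11.2, 42. ]), 50.6)
bl 69 [0.42825466 0.35668381 0.12779877] (array([431.8, 364.9]), array([33.2, 48.6]), 43.3)
bl 244 [0.38762978 0.687537   0.12084887] (array([389.1, 686.6]), array([67.3, 56.8]), 72.2)
hubtop 1986 [0.60957383 1.51197958 0.24663187] (array([ 857. , 1191.1]), array([1841.6, 3178.4]), 89.8)
red 80 [0.68603263 0.31373368 0.12114193] (array([592.4, 244.3]), array([303.4, 144.6]), 30.5)
or 95 [0.44734065 0.20856961 0.12722558] (array([446.3, 220.5]), array([54.7, 52.7]), 59.9)
or 73 [0.59134505 0.15735757 0.12680967] (array([591.6, 159.7]), array([50.9, 22.4]), 6.5)
bl 82 [-0.52544626  1.77204598  0.13460127] (array([-526.4, 1769.3]), array([ 14.6, 250.1]), 0.5)
bl 227 [-0.5712658   1.00951532  0.13395785] (array([-572.2, 1010.7]), array([142.8,  78.5]), 27.8)
bl 71 [0.3859128 0.6829268 0.1207362] (array([386.3, 682.7]), array([65.3, 55.4]), 71.2)
bl 86 [0.43721096 0.35781393 0.12647866] (array([436.1, 368.6]), array([55.5, 55.4]), 43.8)
```

carry_out --motion '[0.9,-1.3,0.6,0,0,-0.16,1.1,-1.15,0.7,0,0,-0.16,1.3,-0.95,0.8,0,0,-0.16,1.4,-0.75,0.8,0,0,-0.16,1.5,-0.5,0.9,0,0,-0.16,1.6,-0.25,0.9,0,0,-0.16,1.6,0,0.9,0,0,-0.16,1.6,0.25,0.9,0,0,-0.16]'

```text
clock: 44.58
tool_pos: [0.4476, 0.2194, 0.2836]
eef_rot: [-0.491, 0.871, 0.003, -0.0]
contact_force: [0.1, -0.5, -0.4]
opening: 0.794
```

```bash
python3 plan.py "[((.447,.2205,.135),238.5,0,7)]"
```

```text
t 44.58 G [0.4474 0.2196 0.2386] x-axis yaw -121.2 z [-0.003  0.005 -1.   ] F [ 0.1 -0.5 -0.4] open 0.794
leg 7 [-0.01, 0.01, 1.48, 0.001, 0, 0.001, 0, 0.01, 1.48, 0.001, 0.001, 0, -0.01, 0, 1.48, 0, 0, 0.001, 0, 0.01, 1.48, 0.001, 0.001, 0.001, -0.01, 0.02, 1.48, 0.001, 0, 0.001, -0.01, 0.01, 1.48, 0.001, 0, 0, -0.01, 0.01, 1.48, 0.001, 0.001, 0.001]
```

carry_out --motion '[0,0,1.5,0,0,0,0,0,1.5,0,0,0,0,0.1,1.5,0,0,0,0,0,1.5,0,0,0,0,0,1.5,0,0,0,0,0,1.5,0,0,0,0,0,1.3,0,0,0,0,0,0,0,0,0]'

```text
clock: 45.58
tool_pos: [0.4466, 0.2205, 0.1797]
eef_rot: [-0.488, 0.873, 0.003, -0.001]
contact_force: [0.3, 0.5, -0.5]
opening: 0.799
```

```bash
python3 plan.py "[((.447,.2205,.135),238.5,0,2)]"
```

```text
t 45.58 G [0.4464 0.2207 0.1347] x-axis yaw -121.5 z [-0.005  0.004 -1.   ] F [ 0.3  0.5 -0.5] open 0.799
leg 2 [-0.01, -0.01, -0.01, 0.003, 0.001, 0, -0.01, -0.02, -0.02, 0.003, 0, 0]
```

carry_out --motion '[0,0,0,0,0,0,0,0,0,0,0,0,0,0,0,0,0,0,0,0,0,0,0,0]' --hand 4 --grip_force 40

```text
clock: 46.08
tool_pos: [0.4473, 0.221, 0.1812]
eef_rot: [-0.488, 0.873, 0.003, 0.0]
contact_force: [2.2, -1.2, 3.7]
opening: 0.564
```

carry_out --motion '[0,0,-1,0,0,0,0,0,-2,0,0,0,0,0,-2.5,0,0,0,0,0,-2.5,0,0,0,0,0,-2.5,0,0,0,0,0,-2,0,0,0]'

```text
clock: 46.82
tool_pos: [0.447, 0.2201, 0.307]
eef_rot: [-0.489, 0.872, 0.003, -0.0]
contact_force: [0.5, 0.7, -1.4]
opening: 0.558
```

```bash
python3 plan.py "[((.53,.0,.25),178,0,8),((.536,.01,.109),177,0,7)]"; python3 - <<'E'
from h import *
S=snapshot('side');save(S,'s5.png',(220,90,380,250),3)
print(monitor.get_state()['q'].round(2))
E
```

```text
t 46.83 G [0.4469 0.2203 0.262 ] x-axis yaw -121.5 z [-0.003  0.005 -1.   ] F [ 0.5  0.7 -1.4] open 0.558
leg 8 [1.81, -2.32, 0.13, 0.001, 0, 0.132, 1.48, -2.54, 0.14, 0.001, 0, 0.132, 1.14, -2.71, 0.13, 0, 0, 0.132, 0.77, -2.84, 0.14, 0.001, 0, 0.132, 0.38, -2.91, 0.14, 0.001, 0, 0.132, 0, -2.94, 0.14, 0.001, 0, 0.132, -0.38, -2.92, 0.15, 0.001, 0, 0.132, -0.77, -2.84, 0.15, 0, 0, 0.132]
leg 7 [-0.08, 0.15, 2.01, 0, 0, 0.002, -0.08, 0.14, 2.02, 0, 0, 0.003, -0.08, 0.15, 2.01, 0, 0, 0.002, -0.08, 0.14, 2.02, 0, 0, 0.003, -0.08, 0.15, 2.01, 0, 0, 0.002, -0.08, 0.15, 2.01, 0, 0, 0.003, -0.08, 0.14, 2.02, 0, 0, 0.002]
[ 0.17  0.83 -1.32  1.9   0.89  1.16  1.09]
```

View pics/s5.png

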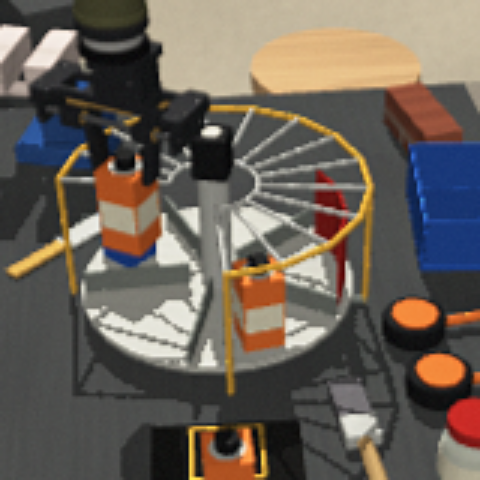

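carry_out --motion '[1.8,-2.3,-1,0,0,0.132,1.5,-2.5,-1.3,0,0,0.132,1.15,-2.7,-1,0,0,0.132,0.8,-2.85,0,0,0,0.132,0.4,-2.9,0,0,0,0.132,0,-2.9,0,0,0,0.132,-0.4,-2.9,0.5,0,0,0.132,-0.8,-2.8,1,0,0,0.132]'

```text
clock: 47.88
tool_pos: [0.5295, 0.0, 0.3221]
eef_rot: [0.02, 1.0, 0.003, -0.002]
contact_force: [-0.9, 0.3, -2.1]
opening: 0.564
```

```bash
python3 plan.py "[((.536,.01,.14),177,0,7),((.536,.01,.110),177,0,2)]"
```

```text
t 47.88 G [5.293e-01 3.000e-04 2.771e-01] x-axis yaw 177.7 z [-0.003  0.005 -1.   ] F [-0.9  0.3 -2.1] open 0.564
leg 7 [-0.09, 0.14, 1.96, 0.001, -0.001, 0.002, -0.1, 0.13, 1.96, 0, 0, 0.002, -0.09, 0.14, 1.96, 0.001, -0.001, 0.001, -0.09, 0.14, 1.95, 0.001, 0, 0.002, -0.09, 0.15, 1.96, 0.001, -0.001, 0.002, -0.09, 0.14, 1.96, 0, 0, 0.002, -0.08, 0.15, 1.96, 0.001, -0.001, 0.002]
leg 2 [0, 0, 1.5, 0, 0, 0, 0, 0, 1.5, 0, 0, 0]
```

carry_out --motion '[-0.1,0.15,2,0,0,0.002,-0.1,0.15,2,0,0,0.002,-0.1,0.15,2,0,0,0.002,-0.1,0.15,2,0,0,0.002,-0.1,0.15,2,0,0,0.002,-0.1,0.1,2,0,0,0.002,-0.1,0.15,2,0,0,0,0,0,1.5,0,0,0]'

```text
clock: 48.88
tool_pos: [0.5362, 0.0118, 0.1659]
eef_rot: [0.023, 1.0, 0.003, -0.002]
contact_force: [0.3, -0.1, -1.8]
opening: 0.562
```

```bash
python3 plan.py "[((.536,.01,.110),177,0,2)]"
```

```text
t 48.88 G [0.536  0.012  0.1209] x-axis yaw 177.3 z [-0.004  0.005 -1.   ] F [ 0.3 -0.1 -1.8] open 0.562
leg 2 [0, -0.09, 0.54, 0.003, -0.002, 0.003, 0.01, -0.1, 0.55, 0.002, -0.002, 0.003]
```

carry_out --motion '[0,-0.1,0.5,0,0,0,0,-0.1,0.4,0,0,0,0,0,0.1,0,0,0,0,0,0,0,0,0]'

```text
clock: 49.38
tool_pos: [0.5365, 0.0095, 0.1577]
eef_rot: [0.024, 1.0, 0.003, -0.001]
contact_force: [0.1, -0.2, -1.7]
opening: 0.562
```

carry_out --motion '[0,0,0,0,0,0,0,0,0,0,0,0,0,0,0,0,0,0,0,0,-1.5,0,0,0,0,0,-3,0,0,0,0,0,-5,0,0,0,0,0,-5,0,0,0,0,0,-4.5,0,0,0]' --hand 7

```text
clock: 50.38
tool_pos: [0.5366, 0.0089, 0.3502]
eef_rot: [0.023, 1.0, 0.003, -0.001]
contact_force: [0.6, -0.4, -0.4]
opening: 0.796
```

```bash
python3 m.py 2>&1| grep -vE "squares|guard|red"; python3 plan.py "[((.547,.301,.31),215,0,10)]"
```

```text
hubtop 226 [0.54695861 0.30061466 0.24430042] (array([548. , 301.6]), array([44.5, 44.4]), 74.1)
or 62 [0.57453906 0.17189683 0.1288541 ] (array([581. , 175.9]), array([36.5, 48.3]), 17.4)
bl 28 [0.45010803 0.3873274  0.12942301] (array([452.1, 386.7]), array([13.2, 41.4]), 57.9)
bl 66 [0.42864348 0.35663811 0.12854053] (array([432.4, 364.9]), array([32.6, 47.7]), 43.3)
bl 226 [0.38965537 0.68792918 0.12107711] (array([388.9, 687.4]), array([66. , 55.8]), 74.4)
mat 470 ztop 0.13 (array([ 613.6, -612.1]), array([77.9, 40.5]), 21.6) [ 0.575 -0.643  0.096] [ 0.649 -0.595  0.112]
mat 110 ztop 0.12 (array([ 636.6, -852.8]), array([40.9, 26.1]), 89.6) [ 0.624 -0.873  0.104] [ 0.65  -0.832  0.112]
mat 242 ztop 0.121 (array([531.9,  11.1]), array([48.9, 44.1]), 86.0) [ 0.509 -0.012  0.097] [0.556 0.037 0.112]
mat 80 ztop 0.12 (array([ 542.7, -278.6]), array([53. , 23.6]), 62.7) [ 0.52  -0.298  0.097] [ 0.55  -0.252  0.11 ]
mat 370 ztop 0.121 (array([ 515.1, -460.3]), array([49.4, 51.3]), 86.6) [ 0.489 -0.486  0.095] [ 0.541 -0.434  0.112]
hubtop 1905 [0.69317463 1.59070823 0.24679805] (array
[... 656 characters left out ...]
(array([ 523.6, -275.3]), array([52.9, 50.1]), 87.1) [ 0.499 -0.302  0.096] [ 0.549 -0.248  0.112]
mat 784 ztop 0.121 (array([ 514.4, -462.5]), array([52.8, 49.5]), 85.3) [ 0.488 -0.49   0.095] [ 0.541 -0.435  0.112]
t 50.48 G [0.5387 0.0107 0.308 ] x-axis yaw 177.3 z [ 0.006  0.008 -1.   ] F [0.8 1.4 0.1] open 0.798
leg 10 [0.05, 2.91, 0, 0.001, 0.001, -0.066, -0.14, 2.9, 0, 0, 0.001, -0.066, -0.33, 2.89, 0, 0.001, 0, -0.065, -0.52, 2.86, 0, 0, 0.001, -0.066, -0.71, 2.82, 0, 0.001, 0.001, -0.066, -0.89, 2.76, -0.01, 0.001, 0.001, -0.066, -1.07, 2.71, -0.01, 0, 0.001, -0.065, -1.25, 2.63, -0.01, 0.001, 0, -0.066, -1.41, 2.54, -0.02, 0, 0.001, -0.066, -1.58, 2.44, -0.01, 0.001, 0.001, -0.066]
```

```bash
python3 plan.py "[((.5472,.3015,.31),255,0,10)]" | tail -1; python3 - <<'E'
from h import *
a=np.ones(16)
a[:4]=[.1,.3,.55,.8];a[-4:]=[.8,.55,.3,.1];print((a/a.sum()*1.257).round(3))
E
```

```text
leg 10 [0.05, 2.91, 0, 0, 0.001, -0.136, -0.35, 2.89, 0.01, 0.001, 0.001, -0.135, -0.73, 2.82, 0, 0, 0.001, -0.136, -1.11, 2.69, 0, 0, 0.001, -0.135, -1.46, 2.52, -0.01, 0, 0.001, -0.136, -1.79, 2.3, 0, 0.001, 0.001, -0.136, -2.08, 2.03, -0.01, 0, 0.001, -0.135, -2.34, 1.74, -0.01, 0, 0.001, -0.136, -2.56, 1.41, -0.01, 0.001, 0.001, -0.135, -2.71, 1.05, -0.02, 0, 0.001, -0.136]
[0.011 0.033 0.06  0.087 0.109 0.109 0.109 0.109 0.109 0.109 0.109 0.109
 0.087 0.06  0.033 0.011]
```

carry_out --motion '[0,2.9,0,0,0,-0.136,-0.35,2.9,0,0,0,-0.136,-0.7,2.8,0,0,0,-0.136,-1.1,2.7,0,0,0,-0.136,-1.5,2.5,0,0,0,-0.136,-1.8,2.3,0,0,0,-0.136,-2.1,2,0,0,0,-0.136,-2.3,1.7,0,0,0,-0.136]'

```text
clock: 51.48
tool_pos: [0.5444, 0.2413, 0.3483]
eef_rot: [-0.499, 0.866, 0.003, -0.001]
contact_force: [-0.2, 0.2, -0.7]
opening: 0.793
```

carry_out --motion '[-2.6,1.4,0,0,0,-0.136,-2.7,1.05,0,0,0,-0.136,0,0,0,0,0,0]'

```text
clock: 51.85
tool_pos: [0.5452, 0.301, 0.3486]
eef_rot: [-0.611, 0.791, 0.004, 0.0]
contact_force: [-0.9, -0.2, -0.5]
opening: 0.797
```

```bash
python3 plan.py "[((.5472,.3015,.223),254.6,0,6)]"; python3 -c "
from h import *
print(monitor.get_state()['q'].round(2))"
```

```text
t 51.85 G [0.545  0.3013 0.3036] x-axis yaw -104.6 z [-0.005  0.006 -1.   ] F [-0.9 -0.2 -0.5] open 0.797
leg 6 [-0.01, -0.04, 1.34, 0.001, 0.001, 0.002, -0.01, -0.04, 1.35, 0.001, 0.001, 0.003, -0.01, -0.03, 1.34, 0.001, 0, 0.002, -0.01, -0.04, 1.34, 0.001, 0.001, 0.002, -0.02, -0.03, 1.35, 0.001, 0.001, 0.003, -0.01, -0.03, 1.34, 0.001, 0.001, 0.002]
[ 0.02  0.94 -1.34  1.49  0.91  1.43  1.54]
```

carry_out --motion '[0,-0.05,1.35,0,0,0.002,0,-0.05,1.35,0,0,0.002,0,-0.05,1.35,0,0,0.002,0,0,1.35,0,0,0.002,0,0,1.35,0,0,0.002,0,0,1.3,0,0,0.002,0,0,0,0,0,0]'

```text
clock: 52.72
tool_pos: [0.5474, 0.2987, 0.267]
eef_rot: [-0.606, 0.796, 0.003, -0.001]
contact_force: [-0.3, 0.4, 0.7]
opening: 0.796
```

carry_out --motion '[0,0,0,0,0,0,0,0,0,0,0,0,0,0,0,0,0,0,0,0,0,0,0,0]' --hand 3.5 --grip_force 30

```text
clock: 53.22
tool_pos: [0.5479, 0.2992, 0.2688]
eef_rot: [-0.605, 0.796, 0.003, 0.001]
contact_force: [0.4, -0.2, 2.2]
opening: 0.493
```

carry_out --motion '[0,0,0,0,0,0.01,0,0,0,0,0,0.03,0,0,0,0,0,0.06,0,0,0,0,0,0.09,0,0,0,0,0,0.11,0,0,0,0,0,0.11,0,0,0,0,0,0.11,0,0,0,0,0,0.11]'

```text
clock: 54.22
tool_pos: [0.5472, 0.2996, 0.2688]
eef_rot: [-0.327, 0.945, 0.003, -0.001]
contact_force: [-2.0, 1.8, 2.9]
opening: 0.497
```

carry_out --motion '[0,0,0,0,0,0.11,0,0,0,0,0,0.11,0,0,0,0,0,0.11,0,0,0,0,0,0.11,0,0,0,0,0,0.09,0,0,0,0,0,0.06,0,0,0,0,0,0.03,0,0,0,0,0,0.01]'

```text
clock: 55.22
tool_pos: [0.547, 0.3003, 0.2688]
eef_rot: [-0.021, 1.0, 0.004, -0.002]
contact_force: [-1.5, 4.7, 4.1]
opening: 0.496
```

carry_out --motion '[0,0,0,0,0,0,0,0,0,0,0,0,0,0,0,0,0,0,0,0,-2,0,0,0,0,0,-3,0,0,0,0,0,-3,0,0,0]' --hand 7

```text
clock: 55.98
tool_pos: [0.5479, 0.2988, 0.3506]
eef_rot: [-0.02, 1.0, 0.003, -0.001]
contact_force: [0.6, -0.1, -0.4]
opening: 0.795
```

```bash
python3 plan.py "[((.447,.2195,.24),239,0,8)]"; python3 m.py 2>&1| grep -E "red|or|bl|hub|side"; python3 - <<'E'
from h import *
S=snapshot('side');save(S,'s6.png',(230,110,350,230),5)
E
```

```text
t 55.98 G [0.5478 0.2991 0.3056] x-axis yaw -177.7 z [-0.003  0.006 -1.   ] F [ 0.6 -0.1 -0.4] open 0.795
leg 8 [1.3, -0.94, 0.82, 0.001, 0, -0.124, 1.4, -0.78, 0.82, 0.001, 0, -0.123, 1.49, -0.6, 0.81, 0.001, 0, -0.124, 1.55, -0.4, 0.82, 0, 0, -0.123, 1.6, -0.22, 0.82, 0.001, 0, -0.124, 1.6, -0.01, 0.82, 0.001, 0.001, -0.124, 1.6, 0.19, 0.82, 0.001, 0, -0.123, 1.56, 0.38, 0.82, 0.001, 0, -0.124]
hubtop 86 [0.53319897 0.30289701 0.24343876] (array([534. , 300.8]), array([17.6, 43.3]), 0.8)
or 107 [0.44336242 0.22164973 0.12783389] (array([444.6, 224. ]), array([49.8, 48.7]), 27.0)
bl 224 [0.3884244  0.68824473 0.12061916] (array([388.2, 686.7]), array([69.3, 54.7]), 72.3)
side squares (array([ 523.3, -226.6]), array([563.4,  86.1]), 86.9)
hubtop 2079 [0.58072433 1.53853372 0.24681853] (array([ 857.6, 1193.3]), array([1854.4, 3167.5]), 88.6)
red 147 [0.63322268 0.16747939 0.11861515] (array([537.6, 185.9]), array([ 55.6, 261.6]), 82.5)
or 95 [0.44367733 0.21088817 0.127704  ] (array([443.9, 221. ]), array([51.1, 51.9]), 31.1)
bl 85 [-0.5251405   1.76833569  0.13386964] (array([-525.1, 1775.1]), array([ 12.9, 253. ]), 0.4)
bl 227 [-0.57319529  1.01073975  0.13404346] (array([-574.8, 1012.2]), array([143.7,  77.3]), 26.0)
bl 78 [0.38756216 0.68367517 0.1205341 ] (array([387.7, 685.2]), array([70.6, 58.7]), 71.9)
```

View pics/s6.png

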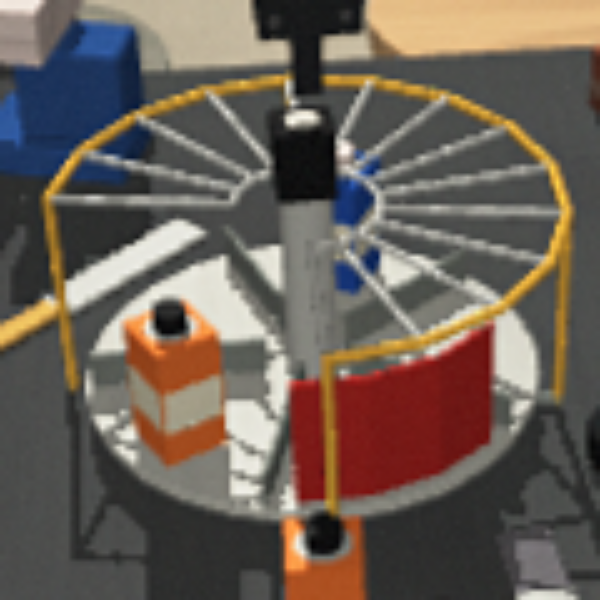

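Store2 is at the window (crop 172,385), the blue tin still stands and the shutter is next in line. I go over store2 at yaw 209°.

```bash
python3 plan.py "[((.4443,.2225,.24),209,0,8)]"
```

```text
t 56.12 G [0.5482 0.2999 0.306 ] x-axis yaw -177.7 z [-0.     0.008 -1.   ] F [-0.1 -0.2 -1.1] open 0.794
leg 8 [1.34, -0.92, 0.82, 0.001, 0, -0.058, 1.38, -0.83, 0.81, 0.001, 0.001, -0.058, 1.44, -0.76, 0.82, 0.001, 0, -0.059, 1.47, -0.66, 0.83, 0.001, 0, -0.058, 1.51, -0.58, 0.82, 0.001, 0, -0.058, 1.55, -0.49, 0.82, 0.001, 0.001, -0.058, 1.56, -0.4, 0.82, 0.001, 0, -0.058, 1.59, -0.3, 0.83, 0.001, 0, -0.059]
```

carry_out --motion '[1.3,-0.9,0.6,0,0,-0.058,1.4,-0.85,0.7,0,0,-0.058,1.4,-0.75,0.8,0,0,-0.058,1.5,-0.65,0.8,0,0,-0.058,1.5,-0.6,0.9,0,0,-0.058,1.55,-0.5,0.9,0,0,-0.058,1.55,-0.4,0.9,0,0,-0.058,1.6,-0.3,0.9,0,0,-0.058]'

```text
clock: 57.12
tool_pos: [0.4436, 0.2209, 0.2824]
eef_rot: [-0.251, 0.968, 0.003, -0.002]
contact_force: [0.3, 0.5, -1.1]
opening: 0.795
```

```bash
python3 plan.py "[((.4443,.2225,.135),209,0,7)]"
```

```text
t 57.12 G [0.4434 0.2211 0.2374] x-axis yaw -151.0 z [-0.004  0.004 -1.   ] F [ 0.3  0.5 -1.1] open 0.795
leg 7 [-0.02, 0.01, 1.46, 0.001, 0, 0, -0.02, 0.01, 1.47, 0.001, 0, 0, -0.03, 0.01, 1.46, 0.001, -0.001, 0, -0.02, 0.01, 1.46, 0, 0, 0, -0.02, 0.01, 1.47, 0.001, 0, 0, -0.02, 0.01, 1.46, 0.001, 0, 0, -0.02, 0.02, 1.46, 0.001, -0.001, 0]
```

carry_out --motion '[-0.1,0,1.5,0,0,0,0,0,1.5,0,0,0,-0.1,0.1,1.5,0,0,0,0,0,1.5,0,0,0,0,0,1.5,0,0,0,0,0,1.5,0,0,0,0,0,1.2,0,0,0,0,0,0,0,0,0]'

```text
clock: 58.12
tool_pos: [0.4449, 0.2238, 0.1804]
eef_rot: [-0.25, 0.968, 0.003, -0.002]
contact_force: [-0.7, 0.8, 0.4]
opening: 0.795
```

carry_out --motion '[0,0,0,0,0,0,0,0,0,0,0,0,0,0,0,0,0,0,0,0,0,0,0,0]' --hand 4 --grip_force 40

```text
clock: 58.62
tool_pos: [0.4455, 0.2242, 0.1817]
eef_rot: [-0.25, 0.968, 0.003, -0.0]
contact_force: [0.1, -0.2, 4.4]
opening: 0.559
```

carry_out --motion '[0,0,-1,0,0,0,0,0,-2,0,0,0,0,0,-3,0,0,0,0,0,-3.5,0,0,0,0,0,-3.5,0,0,0,0,0,-3,0,0,0]'

```text
clock: 59.38
tool_pos: [0.4453, 0.2231, 0.3427]
eef_rot: [-0.25, 0.968, 0.003, -0.001]
contact_force: [0.4, -0.3, -2.3]
opening: 0.565
```

```bash
python3 plan.py "[((.47,.02,.29),195,0,7),((.526,-.18,.25),177,0,7)]"; python3 m.py 2>&1| grep -E "mat"
```

```text
t 59.38 G [0.4451 0.2233 0.2977] x-axis yaw -151.0 z [-0.004  0.005 -1.   ] F [ 0.4 -0.3 -2.3] open 0.565
leg 7 [1.1, -2.71, 0.09, 0.001, 0, 0.035, 0.99, -2.75, 0.1, 0.001, 0, 0.035, 0.91, -2.78, 0.1, 0.001, -0.001, 0.034, 0.81, -2.81, 0.1, 0, 0, 0.035, 0.7, -2.83, 0.1, 0.001, 0, 0.035, 0.61, -2.86, 0.11, 0.001, 0, 0.035, 0.51, -2.88, 0.1, 0.001, 0, 0.034]
leg 7 [-0.03, -2.97, 0.57, 0, 0, 0.045, -0.17, -2.96, 0.57, 0, 0, 0.045, -0.29, -2.95, 0.57, 0, 0, 0.045, -0.44, -2.94, 0.58, 0, 0, 0.045, -0.56, -2.91, 0.57, 0, 0, 0.045, -0.69, -2.88, 0.57, 0, 0, 0.045, -0.82, -2.85, 0.57, 0, 0, 0.045]
mat 467 ztop 0.129 (array([ 614.4, -616.8]), array([73.3, 41.5]), 9.3) [ 0.578 -0.642  0.097] [ 0.648 -0.594  0.112]
mat 111 ztop 0.119 (array([ 637.1, -849.6]), array([27.9, 41. ]), 3.8) [ 0.622 -0.87   0.102] [ 0.65  -0.828  0.112]
mat 139 ztop 0.123 (array([543.7, -83.2]), array([45.9, 24.8]), 89.7) [ 0.531 -0.106  0.096] [ 0.556 -0.06   0.111]
mat 253 ztop 0.121 (array([ 525.3, -234.8]), array([49.5, 50.8]), 89.4) [ 0.5   -0.26   0.095] [ 0.55  -0.21   0.112]
mat 368 ztop 0.121 (array([ 514.8, -460.6]), array([49.8, 50.8]), 86.1) [ 0.488 -0.487  0.096] [ 0.541 -0.435  0.112]
mat 805 ztop 0.12 (array([532., -39.]), array([148.4,  50.4]), 88.3) [ 0.505 -0.113  0.095] [0.559 0.035 0.112]
mat 571 ztop 0.12 (array([ 525., -237.]), array([53.4, 50.3]), 89.5) [ 0.5   -0.264  0.095] [ 0.55  -0.21   0.112]
mat 785 ztop 0.121 (array([ 514.4, -462.3]), array([52.6, 49.5]), 85.4) [ 0.488 -0.49   0.095] [ 0.541 -0.436  0.112]
```

Tin B was knocked about 38 mm aside, to y = -0.236. I put store2 on the free square 1 and then mend B.

carry_out --motion '[1.1,-2.7,0,0,0,0.035,1,-2.75,0,0,0,0.035,0.9,-2.8,0,0,0,0.035,0.8,-2.8,0,0,0,0.035,0.7,-2.8,0,0,0,0.035,0.6,-2.85,0,0,0,0.035,0.5,-2.9,0,0,0,0.035]'

```text
clock: 60.35
tool_pos: [0.4697, 0.019, 0.3388]
eef_rot: [-0.129, 0.992, 0.003, -0.003]
contact_force: [1.1, 1.1, -2.9]
opening: 0.561
```

```bash
python3 plan.py "[((.505,-.33,.27),178,0,8),((.516,-.3695,.15),176,0,7)]"
```

```text
t 60.35 G [0.4695 0.0192 0.2938] x-axis yaw -165.2 z [-0.006  0.005 -1.   ] F [ 1.1  1.1 -2.9] open 0.561
leg 8 [0.69, -4.33, 0.27, 0.001, -0.001, 0.037, 0.53, -4.36, 0.28, 0, 0, 0.036, 0.37, -4.37, 0.28, 0.001, -0.001, 0.037, 0.21, -4.38, 0.28, 0.001, -0.001, 0.037, 0.05, -4.38, 0.29, 0, 0, 0.037, -0.11, -4.38, 0.29, 0.001, -0.001, 0.036, -0.28, -4.38, 0.29, 0.001, -0.001, 0.037, -0.43, -4.36, 0.3, 0, 0, 0.037]
leg 7 [-0.18, -0.56, 1.71, 0, 0, 0.005, -0.18, -0.56, 1.72, 0, 0, 0.005, -0.18, -0.56, 1.71, 0, 0, 0.005, -0.18, -0.55, 1.71, 0, 0, 0.005, -0.19, -0.56, 1.72, 0, 0, 0.005, -0.19, -0.55, 1.71, 0, 0, 0.005, -0.2, -0.56, 1.71, 0, 0, 0.005]
```

carry_out --motion '[0.7,-4.3,0.2,0,0,0.037,0.5,-4.35,0.2,0,0,0.037,0.4,-4.4,0.2,0,0,0.037,0.2,-4.4,0.2,0,0,0.037,0,-4.4,0.2,0,0,0.037,-0.1,-4.4,0.2,0,0,0.037,-0.3,-4.4,0.2,0,0,0.037,-0.4,-4.4,0.2,0,0,0.037]'

```text
clock: 61.35
tool_pos: [0.5052, -0.331, 0.3203]
eef_rot: [0.019, 1.0, 0.003, -0.003]
contact_force: [1.4, 0.1, -2.6]
opening: 0.561
```

```bash
python3 plan.py "[((.516,-.3695,.15),176,0,8)]"; python3 m.py 2>&1| grep -E "mat"
```

```text
t 61.35 G [ 0.5049 -0.3307  0.2753] x-axis yaw 177.9 z [-0.006  0.006 -1.   ] F [ 1.4  0.1 -2.6] open 0.561
leg 8 [-0.16, -0.49, 1.56, 0.001, -0.001, 0.004, -0.17, -0.48, 1.57, 0, -0.001, 0.004, -0.16, -0.48, 1.56, 0.001, 0, 0.004, -0.16, -0.48, 1.56, 0.001, -0.001, 0.004, -0.17, -0.48, 1.57, 0.001, -0.001, 0.004, -0.16, -0.47, 1.57, 0, -0.001, 0.004, -0.17, -0.48, 1.56, 0.001, 0, 0.005, -0.17, -0.47, 1.57, 0.001, -0.001, 0.004]
mat 466 ztop 0.129 (array([ 615.7, -616.8]), array([72.7, 42.8]), 8.3) [ 0.579 -0.643  0.095] [ 0.649 -0.595  0.112]
mat 111 ztop 0.122 (array([ 638.2, -851. ]), array([28. , 41.2]), 10.4) [ 0.623 -0.874  0.102] [ 0.65  -0.829  0.112]
mat 282 ztop 0.122 (array([534.5,  10.6]), array([49.7, 50.7]), 86.0) [ 0.508 -0.015  0.095] [0.56  0.037 0.111]
mat 300 ztop 0.122 (array([530.8, -84.2]), array([50.8, 48.3]), 0.6) [ 0.506 -0.109  0.098] [ 0.556 -0.06   0.112]
mat 316 ztop 0.122 (array([ 525.5, -233.9]), array([49.1, 50.5]), 88.5) [ 0.5   -0.259  0.095] [ 0.551 -0.209  0.112]
mat 134 ztop 0.106 (array([ 542. , -253.7]), array([23.7, 13.6]), 84.1) [ 0.534 -0.265  0.095] [ 0.55  -0.243  0.107]
mat 783 ztop 0.12 (array([ 514. , -462.8]), array([52.5, 49.4]), 84.1) [ 0.488 -0.491  0.095] [ 0.541 -0.437  0.112]
```

carry_out --motion '[-0.2,-0.5,1.5,0,0,0.004,-0.2,-0.5,1.6,0,0,0.004,-0.15,-0.5,1.6,0,0,0.004,-0.15,-0.5,1.6,0,0,0.004,-0.15,-0.5,1.6,0,0,0.004,-0.15,-0.5,1.6,0,0,0.004,-0.15,-0.5,1.6,0,0,0.004,-0.15,-0.4,1.5,0,0,0.004]'

```text
clock: 62.45
tool_pos: [0.5166, -0.3689, 0.1948]
eef_rot: [0.034, 0.999, 0.003, -0.002]
contact_force: [-0.3, -0.7, -2.0]
opening: 0.565
```

```bash
python3 plan.py "[((.516,-.3695,.110),176,0,4)]"
```

```text
t 62.45 G [ 0.5164 -0.3687  0.1498] x-axis yaw 176.1 z [-0.004  0.005 -1.   ] F [-0.3 -0.7 -2. ] open 0.565
leg 4 [0.01, -0.02, 0.99, 0.001, -0.001, 0, 0.01, -0.02, 1, 0.001, -0.001, 0, 0.01, -0.02, 0.99, 0.002, -0.001, 0.001, 0.01, -0.01, 1, 0.001, -0.001, 0]
```

carry_out --motion '[0,0,1.2,0,0,0,0,0,1.2,0,0,0,0,0,0.9,0,0,0,0,0,0.5,0,0,0,0,0,0,0,0,0]'

```text
clock: 63.08
tool_pos: [0.5164, -0.3682, 0.1577]
eef_rot: [0.034, 0.999, 0.003, -0.002]
contact_force: [0.8, 0.3, -3.2]
opening: 0.56
```

carry_out --motion '[0,0,0,0,0,0,0,0,0,0,0,0,0,0,0,0,0,0,0,0,-1.5,0,0,0,0,0,-3,0,0,0,0,0,-3,0,0,0]' --hand 6.6

```text
clock: 63.82
tool_pos: [0.5169, -0.3685, 0.2348]
eef_rot: [0.034, 0.999, 0.003, -0.001]
contact_force: [0.0, -0.0, 0.2]
opening: 0.743
```

```bash
python3 plan.py "[((.525,-.235,.18),179,0,5),((.525,-.235,.093),179,0,5)]"; python3 m.py 2>&1| grep -E "mat"
```

```text
t 63.83 G [ 0.5168 -0.3683  0.1898] x-axis yaw 176.1 z [-0.003  0.005 -1.   ] F [ 0.  -0.   0.2] open 0.743
leg 5 [0.02, 2.67, 0.21, 0.001, -0.001, -0.01, -0.01, 2.68, 0.21, 0.001, 0, -0.01, -0.03, 2.67, 0.2, 0.001, -0.001, -0.01, -0.06, 2.68, 0.2, 0.001, 0, -0.011, -0.09, 2.67, 0.2, 0.001, -0.001, -0.01]
leg 5 [0, 0, 1.74, 0, 0, 0, 0, 0, 1.74, 0, 0, 0, 0, 0, 1.74, 0, 0, 0, 0, 0, 1.74, 0, 0, 0, 0.01, 0, 1.74, 0, 0, 0]
mat 464 ztop 0.128 (array([ 615.3, -618.8]), array([71.9, 41. ]), 5.0) [ 0.579 -0.641  0.096] [ 0.649 -0.596  0.112]
mat 112 ztop 0.12 (array([ 637.3, -852.1]), array([25.2, 44.5]), 10.4) [ 0.622 -0.876  0.103] [ 0.649 -0.829  0.112]
mat 281 ztop 0.12 (array([535.2,  10.5]), array([49.6, 50.7]), 86.4) [ 0.509 -0.015  0.096] [0.559 0.037 0.112]
mat 301 ztop 0.121 (array([530.6, -84.3]), array([50.4, 48.9]), 0.7) [ 0.505 -0.109  0.096] [ 0.556 -0.06   0.112]
mat 317 ztop 0.121 (array([ 526. , -233.6]), array([50.8, 51.2]), 87.7) [ 0.5   -0.26   0.095] [ 0.551 -0.208  0.112]
mat 171 ztop 0.117 (array([ 499.5, -365.3]), array([22.8, 52.1]), 0.1) [ 0.488 -0.391  0.095] [ 0.511 -0.339  0.111]
mat 108 ztop 0.106 (array([ 499.1, -447.6]), array([24.9, 16.7]), 86.4) [ 0.491 -0.46   0.096] [ 0.508 -0.435  0.111]
mat 1360 ztop 0.12 (array([ 514.2, -419.8]), array([ 53.3, 139.9]), 0.2) [ 0.487 -0.49   0.095] [ 0.541 -0.35   0.112]
```

carry_out --motion '[0,2.7,0.2,0,0,-0.01,0,2.65,0.2,0,0,-0.01,-0.05,2.65,0.2,0,0,-0.01,-0.05,2.65,0.2,0,0,-0.01,-0.1,2.7,0.2,0,0,-0.01,0,0,1.7,0,0,0,0,0,1.7,0,0,0,0,0,0,0,0,0]'

```text
clock: 64.92
tool_pos: [0.5236, -0.2368, 0.1871]
eef_rot: [0.01, 1.0, 0.003, -0.004]
contact_force: [0.3, 0.6, -0.6]
opening: 0.752
```

```bash
python3 plan.py "[((.525,-.235,.095),179,0,4)]"
```

```text
t 64.92 G [ 0.5232 -0.2365  0.1421] x-axis yaw 178.8 z [-0.008  0.005 -1.   ] F [ 0.3  0.6 -0.6] open 0.752
leg 4 [-0.04, 0.04, 1.18, 0.001, -0.002, -0.001, -0.05, 0.04, 1.18, 0.002, -0.002, -0.001, -0.03, 0.04, 1.17, 0.001, -0.002, 0, -0.04, 0.04, 1.18, 0.001, -0.002, -0.001]
```

carry_out --motion '[0,0,1.2,0,0,0,0,0.1,1.2,0,0,0,0,0,1.2,0,0,0,0,0,1.1,0,0,0,0,0,0,0,0,0]'

```text
clock: 65.55
tool_pos: [0.5244, -0.2339, 0.1415]
eef_rot: [0.009, 1.0, 0.003, -0.003]
contact_force: [0.1, -0.2, -0.5]
opening: 0.748
```

carry_out --motion '[0,0,0,0,0,0,0,0,0,0,0,0,0,0,0,0,0,0,0,0,0,0,0,0,0,0,-0.8,0,0,0,0,-1.5,0,0,0,0,0,-2.4,0,0,0,0,0,0,0,0,0,0]' --hand 4

```text
clock: 66.55
tool_pos: [0.5232, -0.2762, 0.1495]
eef_rot: [0.012, 1.0, 0.002, -0.003]
contact_force: [-1.1, -0.5, -3.0]
opening: 0.569
```

```bash
python3 plan.py "[((.521,-.2745,.0965),179,0,2)]"
```

```text
t 66.55 G [ 0.523  -0.2761  0.1045] x-axis yaw 178.6 z [-0.005  0.004 -1.   ] F [-1.1 -0.5 -3. ] open 0.569
leg 2 [0.11, 0.08, 0.4, 0.002, -0.003, -0.003, 0.11, 0.09, 0.4, 0.001, -0.002, -0.003]
```

carry_out --motion '[0,0.1,0.4,0,0,0,0,0,0.3,0,0,0,0,0,0,0,0,0]'

```text
clock: 66.92
tool_pos: [0.5242, -0.2711, 0.1432]
eef_rot: [0.008, 1.0, 0.003, -0.002]
contact_force: [0.8, -1.1, -2.5]
opening: 0.564
```

carry_out --motion '[0,0,0,0,0,0,0,0,0,0,0,0,0,0,0,0,0,0,0,0,-2,0,0,0,0,0,-4,0,0,0,0,0,-5,0,0,0,0,0,-5,0,0,0,0,0,-5,0,0,0]' --hand 7

```text
clock: 67.92
tool_pos: [0.5248, -0.2725, 0.3566]
eef_rot: [0.009, 1.0, 0.003, -0.001]
contact_force: [-0.3, -0.3, 0.9]
opening: 0.79
```

```bash
python3 m.py 2>&1| grep -E "mat|hub|red"; python3 plan.py "[((.47,.02,.31),178,0,8),((.5472,.3015,.31),182,0,8)]"; python3 -c "
from h import *
print(monitor.get_state()['q'].round(2))"
```

```text
hubtop 230 [0.54711215 0.30115037 0.2442133 ] (array([547.7, 301.8]), array([46.2, 44.4]), 3.0)
red 11 [0.64119095 0.17287135 0.13350165] (array([638.9, 170.8]), array([34.5,  3. ]), 38.4)
mat 470 ztop 0.13 (array([ 615. , -615.8]), array([75.4, 40.7]), 12.3) [ 0.576 -0.642  0.095] [ 0.649 -0.595  0.112]
mat 111 ztop 0.119 (array([ 636.2, -851.6]), array([27.1, 43.1]), 1.8) [ 0.622 -0.873  0.105] [ 0.65  -0.83   0.112]
mat 283 ztop 0.122 (array([534.6,  10.7]), array([50.6, 50.8]), 87.8) [ 0.509 -0.015  0.095] [0.559 0.037 0.111]
mat 301 ztop 0.121 (array([531.2, -84.2]), array([51.1, 48.4]), 0.4) [ 0.506 -0.109  0.095] [ 0.557 -0.06   0.111]
mat 259 ztop 0.121 (array([ 519.1, -271. ]), array([40.1, 51.4]), 2.6) [ 0.499 -0.297  0.095] [ 0.54  -0.246  0.112]
mat 318 ztop 0.121 (array([ 514.2, -366. ]), array([50.7, 50.9]), 85.3) [ 0.487 -0.391  0.096] [ 0.541 -0.34   0.112]
hubtop 1923 [0.71357207 1.78067708 0.2468436 ] (array([ 857.1, 1550.4]), array([3173.5, 1131.9]), 0.1)
red 126 [0.63889411 0.16910396 0.11876142] (array([640.9, 170.2]), array([70.1, 10.5]), 32.9)
mat 298 ztop 0.10
[... 215 characters left out ...]
.112]
t 68.03 G [ 0.5277 -0.2715  0.3157] x-axis yaw 179.0 z [ 0.008  0.003 -1.   ] F [0.5 0.6 1.3] open 0.799
leg 8 [0.78, 3.63, 0.08, 0, 0.001, 0.002, 0.79, 3.63, 0.08, 0.001, 0.001, 0.002, 0.8, 3.63, 0.07, 0, 0.001, 0.002, 0.8, 3.63, 0.08, 0.001, 0.001, 0.003, 0.81, 3.62, 0.07, 0, 0.001, 0.002, 0.83, 3.63, 0.08, 0.001, 0.001, 0.002, 0.82, 3.62, 0.07, 0, 0.001, 0.002, 0.84, 3.62, 0.07, 0.001, 0.001, 0.002]
leg 8 [-0.84, 3.55, 0, 0, 0, -0.009, -0.88, 3.54, 0, 0, 0, -0.008, -0.9, 3.54, -0.01, 0, 0, -0.009, -0.93, 3.52, 0, 0, 0, -0.009, -0.97, 3.52, 0, 0, 0, -0.009, -1, 3.51, 0, 0, 0, -0.008, -1.02, 3.5, 0, 0, 0, -0.009, -1.06, 3.5, 0, 0, 0, -0.009]
[ 1.    0.82 -1.2   1.57  0.78  1.3   1.24]
```

```bash
cat > sh.py <<'E'
from h import *
c=np.array([.5474,.3015])
def red():
  for nm in ('side','top'):
    p=snapshot(nm);W=world(p);h=cv2.cvtColor(p['frame'],cv2.COLOR_RGB2HSV)
    d=W[...,:2]-c; r=np.hypot(d[...,0],d[...,1])
    q=((h[...,0]<2)|(h[...,0]>172))&(h[...,1]>130)&(h[...,2]>50)&(W[...,2]>.045)&(W[...,2]<.14)&(r<.185)&(r>.12)
    a=np.degrees(np.arctan2(d[...,1],d[...,0]))[q]%360
    if len(a)>5:
      print(nm,len(a),'angle pct',np.percentile(a,[0,1,3,50,97,99,100]).round(1),'mid',(np.percentile(a,1)+np.percentile(a,99))/2,'r',np.percentile(r[q],[5,50,95]).round(3))
      w=W[q];k=cv2.fitLine((w[:,:2]*1000).astype(np.float32),cv2.DIST_HUBER,0,.01,.01).ravel(); print(' line normal',(np.degrees(np.arctan2(k[1],k[0]))+90)%180)
red()
E
python3 sh.py
```

```text
side 318 angle pct [286.4 287.9 289.5 303.  317.2 318.2 318.7] mid 303.04089884653433 r [0.159 0.162 0.166]
 line normal 124.731476
top 6 angle pct [265.3 265.5 265.8 283.8 309.7 310.2 310.4] mid 287.83788040382467 r [0.16  0.161 0.162]
 line normal 108.1935
```

carry_out --motion '[0.8,3.6,0,0,0,0.002,0.8,3.6,0,0,0,0.002,0.8,3.6,0,0,0,0.002,0.8,3.6,0,0,0,0.002,0.8,3.6,0.1,0,0,0.002,0.8,3.6,0.1,0,0,0.002,0.8,3.6,0.1,0,0,0.002,0.8,3.6,0.1,0,0,0.002]'

```text
clock: 69.12
tool_pos: [0.4671, 0.0171, 0.35]
eef_rot: [0.017, 1.0, 0.002, -0.003]
contact_force: [0.8, 0.4, -0.4]
opening: 0.793
```

carry_out --motion '[-0.85,3.55,0,0,0,-0.009,-0.9,3.55,0,0,0,-0.009,-0.9,3.55,0,0,0,-0.009,-0.95,3.5,0,0,0,-0.009,-0.95,3.5,0,0,0,-0.009,-1,3.5,0,0,0,-0.009,-1,3.5,0,0,0,-0.009,-1.05,3.5,0,0,0,-0.009]'

```text
clock: 70.12
tool_pos: [0.5449, 0.2982, 0.3508]
eef_rot: [-0.019, 1.0, 0.002, -0.003]
contact_force: [-0.5, -0.0, 0.4]
opening: 0.797
```

```bash
python3 plan.py "[((.5474,.3015,.223),182.5,0,7)]"; python3 sh.py
```

```text
t 70.12 G [0.5446 0.2984 0.3058] x-axis yaw -177.8 z [-0.006  0.003 -1.   ] F [-0.5 -0.   0.4] open 0.797
leg 7 [-0.04, 0.04, 1.18, 0, -0.001, -0.001, -0.05, 0.04, 1.18, 0.001, -0.001, -0.001, -0.04, 0.05, 1.19, 0, 0, 0, -0.04, 0.04, 1.18, 0.001, -0.001, -0.001, -0.04, 0.04, 1.18, 0, -0.001, -0.001, -0.04, 0.05, 1.18, 0.001, -0.001, -0.001, -0.04, 0.04, 1.19, 0, -0.001, 0]
side 704 angle pct [261.6 262.1 263.2 288.2 316.2 317.5 318.6] mid 289.78963521754895 r [0.159 0.162 0.166]
 line normal 109.79405
```

carry_out --motion '[-0.05,0.05,1.2,0,0,0,-0.05,0.05,1.2,0,0,0,-0.05,0.05,1.2,0,0,0,-0.05,0.05,1.2,0,0,0,-0.05,0.05,1.2,0,0,0,-0.05,0.05,1.1,0,0,0,0,0.05,1.1,0,0,0,0,0,0,0,0,0]'

```text
clock: 71.22
tool_pos: [0.5474, 0.3016, 0.2693]
eef_rot: [-0.019, 1.0, 0.002, -0.002]
contact_force: [0.4, 0.8, 1.0]
opening: 0.794
```

carry_out --motion '[0,0,0,0,0,0,0,0,0,0,0,0,0,0,0,0,0,0,0,0,0,0,0,0]' --hand 3.5 --grip_force 30

```text
clock: 71.72
tool_pos: [0.5479, 0.3006, 0.2707]
eef_rot: [-0.018, 1.0, 0.001, -0.001]
contact_force: [0.6, -3.3, 4.7]
opening: 0.495
```

carry_out --motion '[0,0,0,0,0,0.01,0,0,0,0,0,0.03,0,0,0,0,0,0.06,0,0,0,0,0,0.085,0,0,0,0,0,0.105,0,0,0,0,0,0.105,0,0,0,0,0,0.105,0,0,0,0,0,0.105]'

```text
clock: 72.72
tool_pos: [0.5479, 0.3009, 0.2707]
eef_rot: [0.282, 0.959, 0.001, -0.002]
contact_force: [-0.6, -4.5, 5.1]
opening: 0.497
```

carry_out --motion '[0,0,0,0,0,0.105,0,0,0,0,0,0.105,0,0,0,0,0,0.105,0,0,0,0,0,0.105,0,0,0,0,0,0.085,0,0,0,0,0,0.06,0,0,0,0,0,0.03,0,0,0,0,0,0.01]'

```text
clock: 73.72
tool_pos: [0.5481, 0.301, 0.2707]
eef_rot: [0.553, 0.833, 0.001, -0.002]
contact_force: [-0.8, -6.2, 5.0]
opening: 0.49
```

```bash
python3 plan.py "[((.5474,.3015,.223),112,0,7)]"|head -1; python3 sh.py; python3 - <<'E'
from h import *
S=snapshot('top');save(S,'t7.png',(150,140,310,300),4)
E
```

```text
t 73.72 G [0.548  0.3012 0.2257] x-axis yaw 112.8 z [-0.002  0.004 -1.   ] F [-0.8 -6.2  5. ] open 0.49
side 552 angle pct [193.1 195.5 198.5 231.  249.  249.6 249.9] mid 222.55834135583996 r [0.159 0.163 0.166]
 line normal 47.54629
top 7 angle pct [195.4 195.5 195.9 205.8 213.5 214.  214.2] mid 204.75952542842464 r [0.161 0.162 0.163]
 line normal 22.731163
```

View pics/t7.png

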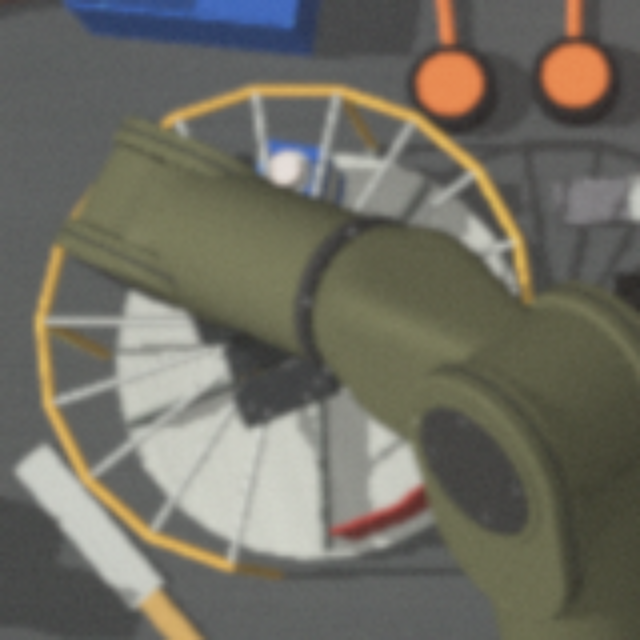

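carry_out --motion '[0,0,0,0,0,0.007,0,0,0,0,0,0.008,0,0,0,0,0,0,0,0,0,0,0,0]'

```text
clock: 74.38
tool_pos: [0.5481, 0.301, 0.2706]
eef_rot: [0.56, 0.829, 0.001, -0.002]
contact_force: [-0.7, -4.0, 4.7]
opening: 0.497
```

carry_out --motion '[0,0,0,0,0,0,0,0,0,0,0,0,0,0,0,0,0,0,0,0,-2,0,0,0,0,0,-3,0,0,0,0,0,-3,0,0,0]' --hand 7

```text
clock: 75.12
tool_pos: [0.5477, 0.3017, 0.351]
eef_rot: [0.559, 0.829, 0.001, -0.003]
contact_force: [-0.2, -0.3, 1.0]
opening: 0.794
```

```bash
python3 plan.py "[((.45,0,.32),140,0,8)]"; python3 sh.py
```

```text
t 75.12 G [0.5475 0.302  0.306 ] x-axis yaw 112.0 z [-0.004  0.006 -1.   ] F [-0.2 -0.3  1. ] open 0.794
leg 8 [-3.04, -2.54, -0.19, 0, -0.001, -0.061, -2.87, -2.73, -0.19, 0, -0.001, -0.061, -2.71, -2.9, -0.19, 0, -0.001, -0.061, -2.53, -3.05, -0.18, 0, -0.001, -0.061, -2.33, -3.21, -0.18, 0, 0, -0.061, -2.13, -3.34, -0.18, 0, -0.001, -0.062, -1.93, -3.46, -0.18, 0, -0.001, -0.061, -1.71, -3.58, -0.18, 0, -0.001, -0.061]
side 535 angle pct [193.  194.6 197.  230.  247.9 248.7 249. ] mid 221.6373223126318 r [0.159 0.163 0.166]
 line normal 46.59348
top 12 angle pct [193.9 194.1 194.5 199.2 213.3 214.3 214.8] mid 204.21358994290725 r [0.16  0.161 0.163]
 line normal 20.46392
```

carry_out --motion '[-3,-2.5,-0.2,0,0,-0.061,-2.9,-2.7,-0.2,0,0,-0.061,-2.7,-2.9,-0.2,0,0,-0.061,-2.5,-3.05,-0.2,0,0,-0.061,-2.3,-3.2,-0.2,0,0,-0.061,-2.1,-3.3,-0.2,0,0,-0.061,-1.9,-3.5,-0.2,0,0,-0.061,-1.7,-3.6,-0.2,0,0,-0.061]'

```text
clock: 76.22
tool_pos: [0.449, -0.0001, 0.3644]
eef_rot: [0.342, 0.94, 0.002, -0.003]
contact_force: [0.2, -0.2, -0.2]
opening: 0.794
```

carry_out --motion '[0,-4,0,0,0,0,0,-4,0,0,0,0,0,-4,0,0,0,0,0,-4,0,0,0,0]'

```text
clock: 76.72
tool_pos: [0.3455, -0.1222, 0.3642]
eef_rot: [0.342, 0.94, 0.002, -0.003]
contact_force: [0.5, 0.1, -0.7]
opening: 0.792
```

```bash
python3 sh.py; python3 m.py 2>&1| grep -E "guard|red|or|bl|mat|hub|squ"; python3 - <<'E'
from h import *
S=snapshot('top');save(S,'t8.png',(150,110,490,300),2)
c=np.array([.5474,.3015]);u=lambda a:np.array([np.cos(np.radians(a)),np.sin(np.radians(a))])
print('exp panel ends px for 220', proj(S,[[*(c+.162*u(a)),.135] for a in (191.5,220,248.5)]).round(1))
h=cv2.cvtColor(S['frame'],cv2.COLOR_RGB2HSV)
q=((h[...,0]<4)|(h[...,0]>170))&(h[...,1]>110)&(h[...,2]>40);q[:200]=0;q[:,:180]=0;q[290:]=0;q[:,300:]=0
v,x=np.nonzero(q);print(len(v),x.min(),v[x.argmin()],x.max(),v[x.argmax()],v.min(),v.max())
# angle via ray intersect z=.12
M=cv2.Rodrigues(np.array(S['rvec'],float))[0];o=-M.T@np.array(S['tvec']).ravel()
d=np.c_[(x-S['cx'])/S['fx'],(v-S['cy'])/S['fy'],np.ones(len(x))]@M
for z in(.135,.1): 
  p=o+d*((z-o[2])/d[:,2])[:,None]; a=np.degrees(np.arctan2(p[:,1]-c[1],p[:,0]-c[0]))%360; print(z,np.percentile(a,[0,1,3,50,97,99,100]).round(1))
E
```

```text
side 546 angle pct [192.8 194.4 197.2 230.1 247.9 248.7 249. ] mid 221.57039030241097 r [0.16  0.163 0.166]
 line normal 46.798096
top 30 angle pct [193.8 194.2 195.  225.7 246.6 247.2 247.5] mid 220.67295562853153 r [0.16  0.161 0.163]
 line normal 39.20692
top squares (array([ 517.1, -542.3]), array([ 249.9, 1198.5]), 0.8)
guard [0.54747629 0.30143573] 0.18778906864446693 675 gap 171.19217727407852 268.81043932056235
hubtop 223 [0.54704282 0.30093189 0.24395682] (array([547.5, 301.9]), array([43.9, 43.8]), 22.0)
red 97 [0.43084288 0.19852625 0.12125301] (array([431.4, 201.1]), array([ 17.7, 149. ]), 40.4)
bl 30 [0.69927311 0.3120533  0.12919775] (array([698.7, 311.6]), array([41.4,  9.9]), 80.1)
bl 26 [0.65601808 0.30925202 0.12779145] (array([655.5, 309.5]), array([10.2, 26.9]), 5.3)
bl 242 [0.38850158 0.68705265 0.12086605] (array([388.7, 687.8]), array([66.9, 54.8]), 72.5)
mat 473 ztop 0.129 (array([ 614.3, -617.9]), array([71.8, 41.1]), 5.0) [ 0.579 -0.641  0.096] [ 0.649 -0.595  0.112]
mat 111 ztop 0.119 (array([ 638.7, -851.1]), array([28.4, 43.5]), 8.5) [ 0.623 -0.874  0.102
[... 880 characters left out ...]
3793838 0.18879173 0.11964105] (array([429.5, 202.2]), array([ 23.7, 154.3]), 41.5)
bl 86 [0.38699488 0.68140888 0.12069728] (array([387.2, 683.5]), array([66.9, 56.5]), 69.6)
bl 42 [0.67020094 0.29135494 0.12570249] (array([672. , 289.9]), array([18.8, 44.4]), 65.4)
mat 800 ztop 0.12 (array([531.9, -39. ]), array([148.1,  50.5]), 88.4) [ 0.505 -0.113  0.095] [0.559 0.035 0.112]
mat 2008 ztop 0.121 (array([ 516.6, -367.1]), array([244.5,  55.8]), 87.2) [ 0.487 -0.49   0.095] [ 0.549 -0.246  0.112]
exp panel ends px for 220 [[231.7 272.8]
 [255.1 261.7]
 [270.5 241.2]]
174 233 272 272 245 242 273
0.135 [192.9 193.7 195.3 222.4 245.4 247.  247.8]
0.1 [190.7 191.6 193.2 221.9 246.2 247.9 248.8]
```

View pics/t8.png

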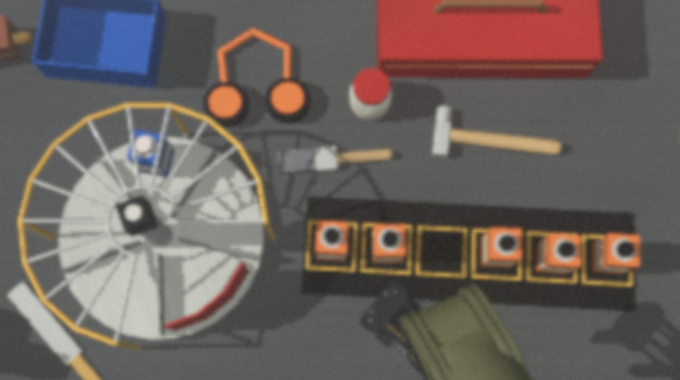

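Shutter centre reads about 220.4° against a window centre of 220.0°. All five tins stand within about 6 mm of their square centres, and the blue tin stands in its bay. I hand the job in.

```bash
python3 -c "
from h import *
print(workorder.finish_job()); print(monitor.get_state()['clock'])"
```

```text
the job is handed in; nothing more can be done
None
the job is handed in; nothing more can be done
```

The job is done and handed in at about 77 s of the 210 s allowed; no verdict was reported.

**What I did**
- I stood both tipped tins up; one went onto square 0 and the other onto square 2.
- I turned the carousel by its block to bring both orange tins to the window. I lifted them out there and stood them on squares 5 and 1. Only two orange tins were stored.
- The tin on square 2 was knocked about 4 cm aside during the run, so I put it back.
- The tin that was already standing, on square 4, I left alone.
- I finished by turning the shutter into the window.

**Last checks**
- **Tins:** all five stand upright within about 6 mm of their square centres. Square 3 is empty.
- **Blue tin:** it still stands in its bay.
- **Shutter:** its centre measured about 220.4° against 220.0° for the window centre. The side camera, which sees the panel partly hidden, read about 221.6°. I trusted the panel's end angles and its fitted orientation (40.4°) instead.
- **Other things on the bench:** they look untouched in the last picture, but I did not measure them again.

**What went wrong:** my first try at standing a tipped tin ran into a wrist joint limit. While laying it back down, the force at the wrist reached about 68 N, against the 120 N limit.

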